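# Tip the cedar balls into the empty rain boot

## Task

Draw the slim tray of cedar balls out from under the bamboo riser and tip it to about 45 degrees over the empty rain boot, holding it tipped until all three balls have rolled in. Bring the tray level again before you set it down, then slide it back under the riser, pouring end to the front, fully home against the back rail, and let go. Leave the boots and everything else standing where they are.

Things in the scene. Friction and masses are not known exactly. Their poses are not given: they have to be found in the camera images.
- tray_mid (a point): Slim open bamboo tray, loose, 180 mm long (its x), 60 mm wide outside (its y), 45 mm high (its z), walls and floor 5 mm thick, about 0.15 to 0.27 kg. This point is its centre, 22.5 mm above its underside, 90 mm from each end. It stands on the work surface under the riser; only 34 to 42 mm of its pouring end (-x) sticks out in front. Sides and +x end are full height
- tray_lip (a point): Middle of the tray's pouring end: 90 mm from its centre along its -x, 9 mm above its underside; axes as the tray's. This end is closed only by a 4 mm high lip, so the balls stay in while the tray is level and begin to roll out over it at about 37 degrees
- ball0_center (a point): Cedar ball, 40 mm diameter, 14 g, lying loose in the tray nearest the pouring end; its centre
- ball1_center (a point): Second cedar ball, the same, in the middle of the tray; its centre
- ball2_center (a point): Third cedar ball, the same, near the tray's closed end; its centre
- boot_mouth (a point): Centre of the round mouth of the empty rubber ankle rain boot, at its rim, 150 mm above the surface; 96 mm inside, 106 mm outside diameter. The shaft is a round well down to an insole 20 mm above the surface. x axis: heel to toe; the toe reaches 240 mm forward of this point, a pull loop at the heel rises 18 mm above the rim. Loose, 0.75 kg; left or right of the riser
- riser: Fixed bamboo riser, a low bench of four cross slats over the tray, 160 mm deep (its x, pointing away from its open front), 300 mm wide (y), 115 mm high, 103 mm clear below the slats, 260 mm between the legs. Origin: centre of its footprint on the surface. The things on it stand up to 85 mm higher, so the tray's front must be taken with the gripper leaning back towards the robot
- riser_front (a point): Middle of the riser's front edge, 109 mm above the surface, 80 mm from the riser's origin along its -x. A low fixed rail (8 to 36 mm above the surface) runs across the riser's rear, its front face 148 mm behind this edge. With the tray fully home its closed +x end touches that rail: tray centre 22 mm in front of the riser's origin, pouring end 32 mm in front of this edge
- boot_treed: The other boot of the pair, same size, filled by a cedar boot tree with a brass hook on top (214 mm high over all). Origin: on the surface below the middle of its shaft. Leave alone
- shoe_tree_top: Bystander: cedar shoe tree with brass hook, 230 mm long, 85 mm high, lying across the top of the riser; origin under its middle
- shoe_brush: Bystander: wooden shoe brush 150 x 48 x 46 mm on top of the riser; origin under its middle
- wedge: Bystander: hard rubber door wedge, 118 x 44 mm, up to 34 mm high, on the surface; origin under its middle
- polish_tin: Bystander: flat round shoe polish tin, 72 mm diameter, 26 mm high, on the surface; origin under its middle
There are look-alikes about, which are no part of the job. What is shaped like the part that bears tray_mid but turquoise is not meant.

How it is judged (in metres and radians):
On the way, in this order (a step that is already met when the one before it is completed fails the run):
1. tray held tipped between 32 and 60 degrees over the boot until all three balls are in it (angle between tray_mid's own z axis and vertical between 0.56 and 1.05 rad and horizontal distance between tray_lip and boot_mouth below 0.09 m and distance between tray_lip and boot_mouth below 0.15 m and horizontal distance between each of ball0_center, ball1_center, ball2_center and boot_mouth below 0.05 m and z of each of ball0_center, ball1_center, ball2_center in the frame of boot_mouth below -0.02 m), for 0.4 s.
2. tray brought level again (within 9 degrees) while still clear of the surface (angle between tray_mid's own z axis and vertical below 0.16 rad and height (world z) of tray_mid above 0.03 m), for 0.1 s.
At the end, for the whole second after the job is handed in: Tray flat on the surface under the riser, pouring end in front, within 4 mm of the back rail, 60 mm of the middle line and 6 degrees of square, let go; all three balls inside the boot, which stands upright within 30 mm of its place (x of tray_mid in the frame of riser between -0.026 and -0.015 m and y of tray_mid in the frame of riser between -0.06 and 0.06 m and x of tray_lip in the frame of riser below -0.09 m and angle between the x axis of tray_mid and the x axis of riser, either way round below 0.1 rad and angle between tray_mid's own z axis and vertical below 0.05 rad and height (world z) of tray_mid below 0.028 m and horizontal distance between each of ball0_center, ball1_center, ball2_center and boot_mouth below 0.05 m and z of each of ball0_center, ball1_center, ball2_center in the frame of boot_mouth below -0.02 m and angle between boot_mouth's own z axis and vertical below 0.1 rad and distance of boot_mouth from where it was at the start of the episode below 0.03 m); the robot touches nothing.
It fails at once if tray tipped steeper than 70 degrees (angle between tray_mid's own z axis and vertical above 1.22 rad).
It fails at once if a boot knocked over or shoved more than 40 mm (angle between any of boot_mouth, boot_treed's own z axis and vertical above 0.35 rad or distance of any of boot_mouth, boot_treed from where it was at the start of the episode above 0.04 m).
It fails at once if another thing shoved more than 40 mm (distance of any of shoe_tree_top, shoe_brush, wedge, polish_tin from where it was at the start of the episode above 0.04 m).
It also fails if it takes over 72 s, if anything falls off the work surface, if the arm or the gripper's body presses on something with over 40 N, if the wrist force passes 120 N, or if a joint passes its speed limit or range.

## Robot

A 7-joint arm with a two-finger parallel gripper is mounted at the origin on the work surface. World frame = base frame: x ahead of the robot, y to its left, z up, the work surface at z = 0. Lengths are in mm, angles in rad, forces in N, time in s.
With the tool pointing down it reaches from about 425 to 950 mm from the base axis. Payload 16.7 kg.
Tool frame: the origin (TCP) lies at the very end of the fingers, on their centre line; the grasp point (between the pads) lies 19 mm behind it (ctrl.pinch_z is the distance from the TCP to the grasp point, in mm); z points along the fingers, y is the direction in which the jaws open and shut (so a half turn about z gives the same grasp; the last joint's range is limited). The gripper opens to 94 mm and grips with 3 to 60 N. Pads are 16 mm wide; open, the fingers measure 119 mm over their backs; the gripper's body (75 mm by 177 mm) begins 78 mm behind the grasp point.
Start: joints at [-1.369, 0.426, 0.074, 1.606, -0.034, 1.111, -0.067], TCP at [232.599, 633.618, 205.467] pointing down, gripper open.
Joint ranges: [-2.85, 2.85], [-0.5, 2.14], [-1.23, 1.37], [0.21, 2.46], [-1.02, 4.16], [0.16, 2.05], [-2.73, 2.73]. Speed limits (rad/s): [1.89, 1.89, 2.39, 2.39, 3.01, 3.01, 3.01].

## Interface

Orientations are given as a unit quaternion [x, y, z, w].
In Python, from cell import ctrl, vision gives the robot as it stands.
- The arm moves only by the shell command python3 -m creep 'ROWS'. ROWS is JSON, a list of rows, each an object with "slide": the shift along the tool's x, y, z in mm, a list of three; "delta_rot": the turn, a rotation vector about the tool's x, y, z in rad, a list of three; "grip": the finger opening in mm, from 0 to 94. In form: [{"slide": [x, y, z], "delta_rot": [rx, ry, rz], "grip": grip}, ...]. A call has 1 to 10 rows; each row is the pose to reach, as a shift and turn from the pose measured when the call began, along the tool's axes at that moment; what a row does not reach only later rows make up. A row lasts 1/8 s, in which the tool goes at most 62.5 mm and 10.7 degrees, less where a joint would pass 70% of its speed; a pose out of reach is approached as far as the arm can. A call with a gripper value outside its range is refused whole. The fingers move at their own pace and stop on an object; the grip force is fixed at half the most. Time passes only in rows, so rows that repeat a pose let the fingers close. It gives the time, the measured TCP pose, the force and the opening at its end, in the units of the state.
- ctrl.sense(): the state, without advancing time (a new reading comes with each control period).
- vision.read_camera(name): name is "scene" or "top" or "wrist"; returns a dict with "frame" (400x640x3 uint8, red, green, blue), "fov_y" (degrees; the focal length in pixels is half the picture's height over the tangent of half this angle, whatever the lens; pixels are square), "cx", "cy" (the principal point, pixels), "eye" and "attitude" of the camera in the world. Camera axes: x right, y down, z forward; pixel columns grow to the right and rows downward; lengths in mm; the calibration is good to about 2 mm. A picture is of the moment at which its call begins. There is no depth.
- ctrl.close_job(): hands the job in, once; it reports no verdict.
The state is a dict: "time_s": time; "q": joint angles; "qd": joint speeds; "joint_efforts": joint torques, N m; "ee_pos": TCP position; "orientation": TCP orientation; "force": force on the tool from outside, world axes, zero at the start; "torque": the same for the moment, N m; "finger_gap": finger opening in mm.
Only numpy, scipy, OpenCV 4.12 (cv2) and the standard library are available. Lean on these libraries where they do the work, as an engineer would, in place of code of your own. Each camera call takes 0.05 s, during which the arm holds its last target.

## Working session

There is one attempt and no reset: what is moved stays moved. The work goes in short steps, Python scripts to look and compute and a shell command to move; the robot and the scene stay as the last step left them, time stands still between calls to the robot, and variables do not carry over. Pictures are saved under pics/ and viewed, and the job is handed in when it is done.

```bash
ls; mkdir -p pics
python3 - <<'E'
from cell import ctrl, vision
import cv2
s=ctrl.sense(); print(s)
for n in("scene","top","wrist"):
    c=vision.read_camera(n); print(n,{k:v for k,v in c.items() if k!="frame"})
    cv2.imwrite(f"pics/a_{n}.png",c["frame"][:,:,::-1])
E
```

```text
pics
{'time_s': 0.0, 'q': array([-1.3685337 ,  0.4267375 ,  0.07385626,  1.60661569, -0.03412551,
        1.11079429, -0.0671373 ]), 'qd': array([-1.55490627e-03, -9.84547330e-04,  1.42963625e-03, -7.88805793e-05,
       -1.20119800e-03,  2.28512667e-03,  7.77524647e-04]), 'joint_efforts': array([ 8.01091774e-04, -9.35820866e+01,  3.66708934e+00, -4.54183960e+01,
       -4.88180132e-02,  2.01818958e-02,  1.61241187e-04]), 'ee_pos': array([232.4454876, 633.2406654, 204.7682745]), 'orientation': array([ 1.75017957e-01,  9.84565028e-01, -6.43156538e-04, -7.58269592e-05]), 'force': array([-0.29304628,  1.16003753,  0.25681821]), 'torque': array([0.03454916, 0.02755616, 0.01576895]), 'finger_gap': 93.82570736414077}
scene {'fov_y': 50.66238186284726, 'cx': 316.7804336044589, 'cy': 195.59293637121422, 'eye': array([1286.6436466 ,  424.19440224,  941.82097997]), 'attitude': array([ 0.46731515,  0.78986071, -0.34555026, -0.19578463])}
top {'fov_y': 45.33580210460329, 'cx': 312.7727151206812, 'cy': 198.68838149684487, 'eye': array([ 415.6542341 ,   -4.28012624, 1363.89861015]), 'attitude': array([-0.70244616,  0.71074078, -0.02870656,  0.02434898])}
wrist {'fov_y': 68.87964139303314, 'cx': 316.7870262444907, 'cy': 199.96722154806503, 'eye': array([154.35389346, 663.09434476, 381.84375412]), 'attitude': array([0.81154368, 0.56638366, 0.08179893, 0.11796329])}
```

View pics/a_scene.png

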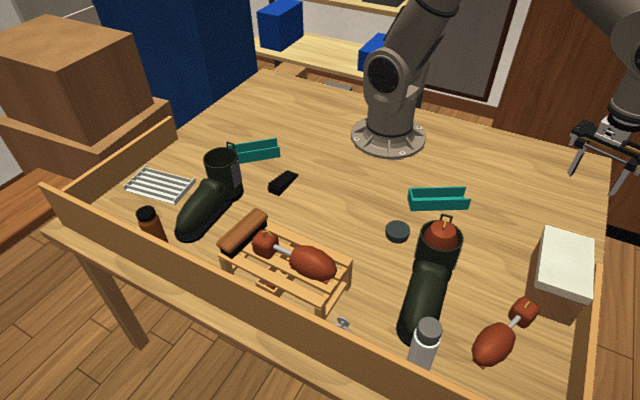

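View pics/a_top.png

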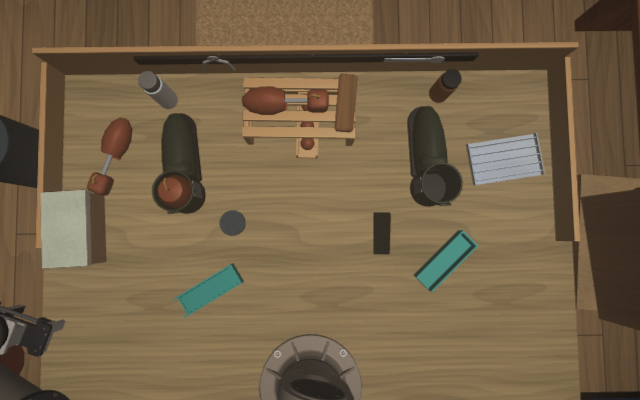

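View pics/a_wrist.png

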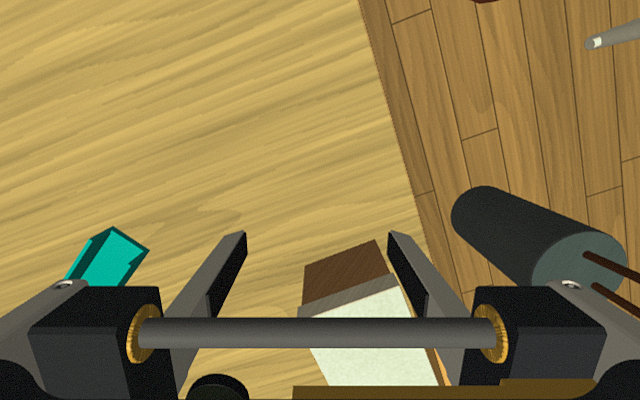

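The top view has +x up and +y to the left. The riser is at about (300,105), with the bamboo tray's end and one ball at (307,140). The empty boot's mouth is at (437,185) and the treed boot's at (173,190).

Tray candidates are the bamboo tray at (307,140) and the turquoise trays at (210,290) and (445,260). The bamboo one under the riser fits; turquoise is excluded. I'll confirm with a crop.

```bash
cat > h.py <<'E'
import numpy as np, cv2
from scipy.spatial.transform import Rotation as R
def f(c): return c["frame"].shape[0]/2/np.tan(np.radians(c["fov_y"])/2)
def ray(c,u,v):
    d=np.array([(u-c["cx"])/f(c),(v-c["cy"])/f(c),1.]); d=R.from_quat(c["attitude"]).apply(d); return c["eye"],d
def plane(c,u,v,z):
    e,d=ray(c,u,v); return e+d*(z-e[2])/d[2]
def proj(c,p):
    q=R.from_quat(c["attitude"]).inv().apply(np.asarray(p,float)-c["eye"]); return np.array([c["cx"]+f(c)*q[...,0]/q[...,2],c["cy"]+f(c)*q[...,1]/q[...,2]]).T
E
python3 - <<'E'
import cv2
a=cv2.imread("pics/a_top.png")
cv2.imwrite("pics/b1.png",cv2.resize(a[60:170,230:370],None,fx=5.4,fy=5.4,interpolation=cv2.INTER_CUBIC))
cv2.imwrite("pics/b2.png",cv2.resize(a[95:215,395:475],None,fx=5,fy=5,interpolation=cv2.INTER_CUBIC))
a=cv2.imread("pics/a_scene.png")
cv2.imwrite("pics/b3.png",cv2.resize(a[200:320,210:360],None,fx=5,fy=5,interpolation=cv2.INTER_CUBIC))
E
```

```text
(no output)
```

View pics/b1.png

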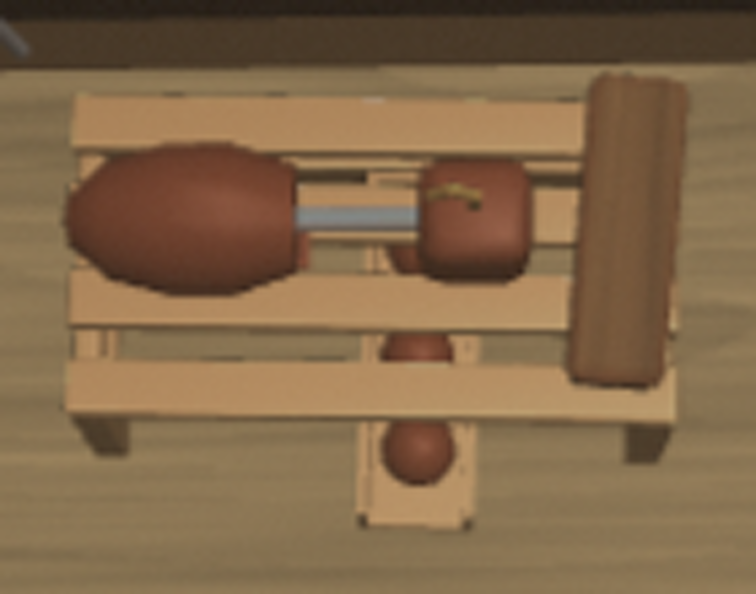

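View pics/b2.png

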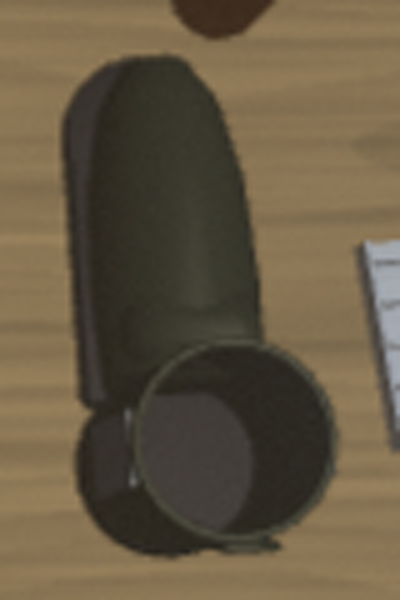

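View pics/b3.png

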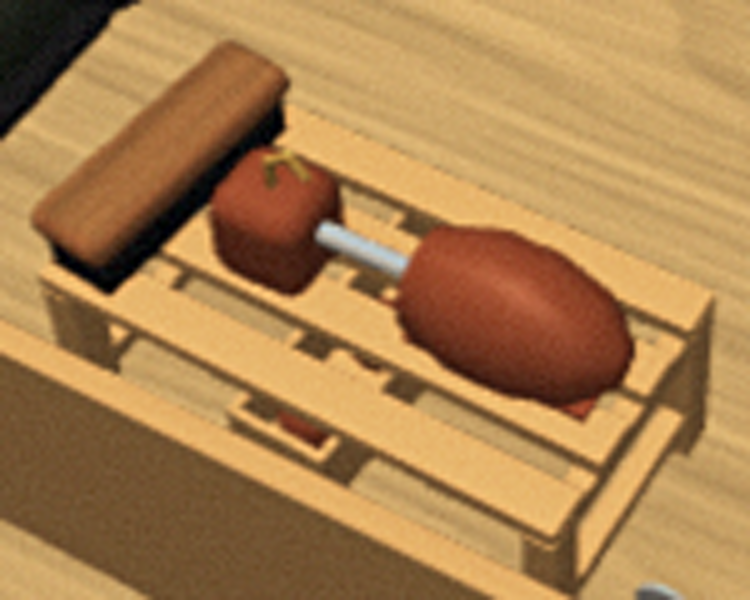

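The crop shows the bamboo tray with the three red-brown balls. Its front end corners are at crop (358,527) and (472,528), the riser's front edge runs (65,413) to (675,420), and the empty boot's rim is centred at (236,440) in the second crop.

Run:
```python
from h import *
from cell import vision
c=vision.read_camera("top")
def P(U,V,z,s,ox,oy): return plane(c,(U+.5)/s-.5+ox,(V+.5)/s-.5+oy,z)
p=lambda U,V,z:P(U,V,z,5.4,230,60)
fl,fr,rl=p(65,412,115),p(675,420,115),p(75,95,115)
print("riser",fl,fr,rl,"w",np.linalg.norm(fl-fr),"d",np.linalg.norm(fl-rl))
print("rfront",(fl+fr)/2, "axis yaw",np.degrees(np.arctan2(*(fl-fr)[[1,0]]))-90)
tl,tr=p(358,516,45),p(472,518,45); print("tray top corners",tl,tr,np.linalg.norm(tl-tr))
tl,tr=p(358,528,0),p(472,530,0); print("tray bottom",tl,tr,np.linalg.norm(tl-tr))
print("tray sidewalls at z45, further back",p(361,425,45),p(477,425,45))
print("ball0",p(418,450,25))
b=lambda U,V,z:P(U,V,z,5,395,95)
for q in((236,440),(135,440),(337,440),(236,340),(236,540)): print("boot",b(*q,150))
print("toe tip z?",b(160,55,40), "loop",b(250,545,160))
s=vision.read_camera("scene")
for nm,q in (("boot",b(236,440,150)),("rfront",(fl+fr)/2),("ball0",p(418,450,25))): print(nm,"proj scene",proj(s,q))
for nm,(u,v,z) in dict(treedmouth=(173,190,150),wedge=(382,233,17),polish=(232,223,26),shoetreeL=(243,101,140),brush=(346,103,161),tree_hook=(180,180,214)).items(): print(nm,plane(c,u,v,z))
```

```text
riser [677.87591165 173.22206588 115.        ] [ 670.70186335 -124.97719978  115.        ] [836.22578986 168.163365   115.        ] w 298.2855494431996 d 158.43066112664658
rfront [674.2888875   24.12243305 115.        ] axis yaw -1.3781503284058232
tray top corners [636.71211743  32.48445506  45.        ] [635.02662606 -26.20186396  45.        ] 58.71051798005388
tray bottom [637.80516929  33.79887913   0.        ] [636.06151914 -26.86844449   0.        ] 60.69237572698141
tray sidewalls at z45, further back [684.1320509   30.49437747  45.        ] [683.48573785 -29.39570797  45.        ]
ball0 [674.62411961   1.29712255  25.        ]
boot [ 544.26783196 -342.134018    150.        ]
boot [ 544.85276481 -290.50794907  150.        ]
boot [ 543.68261491 -393.78517043  150.        ]
boot [ 595.73930394 -343.79167928  150.        ]
boot [ 493.12009262 -340.48678266  150.        ]
toe tip z? [ 774.45739582 -336.88076902   40.        ] loop [ 489.87203375 -344.71132962  160.        ]
boot proj scene [219.34565395 156.57463658]
rfront proj scene [301.31022223 235.46252671]
ball0 proj scene [295.40682162 254.20742658]
treedmouth [533.11806782 342.61642369 150.        ]
wedge [ 418.03212529 -206.40795925   17.        ]
polish [450.81956113 212.90050815  26.        ]
shoetreeL [764.49555988 166.0327785  140.        ]
brush [ 750.57771018 -100.18460746  161.        ]
tree_hook [550.95164481 307.71654411 214.        ]
```

Run:
```python
import cv2
a=cv2.imread("pics/a_scene.png")
cv2.imwrite("pics/b4.png",cv2.resize(a[135:250,165:300],None,fx=5,fy=5,interpolation=cv2.INTER_CUBIC))
```

```text
(no output)
```

View pics/b4.png

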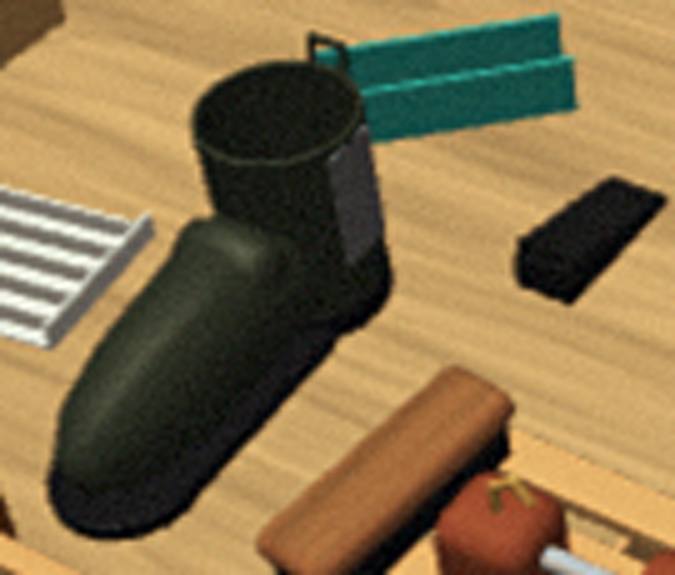

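Boot mouth is about (544,-342,150), rim about 103 mm, and it reprojects into the scene view within 2 px. The riser front is (674,24) with yaw -1.5°. The tray's end is at x≈637, y≈3, which is 37 mm out, inside the stated 34 to 42.

Next I'll write a helper and start moving.

```bash
cat >> h.py <<'E'
import json
def log(s):
    open("log.txt","a").write(json.dumps([list(map(float,s["q"])),list(map(float,s["ee_pos"])),list(map(float,s["orientation"]))])+"\n")
def toolR(yaw,a,flip=False):
    # tool z leans: forward by a (deg) at heading yaw (deg); camera below (flip: on top)
    m=R.from_euler("z",yaw,degrees=True)*R.from_matrix(np.array([[-np.cos(np.radians(a)),0,np.sin(np.radians(a))],[0,1,0],[-np.sin(np.radians(a)),0,-np.cos(np.radians(a))]]))
    return m*R.from_euler("z",180,degrees=True) if flip else m
def goto(s,pos,Rt,pinch=19):
    """pos = desired grasp point (world)"""
    Rc=R.from_quat(s["orientation"]); tcp=np.asarray(pos,float)+Rt.apply([0,0,pinch])
    sl=Rc.inv().apply(tcp-s["ee_pos"]); rv=(Rc.inv()*Rt).as_rotvec()
    return np.round(sl,1),np.round(rv,3)
def grasp(s): return s["ee_pos"]-R.from_quat(s["orientation"]).apply([0,0,19])
E
python3 - <<'E'
from h import *
from cell import ctrl
s=ctrl.sense(); log(s); print([x for x in dir(ctrl) if x[0]!='_'])
print(goto(s,[450,350,330],toolR(30,0))); print(goto(s,[550,3,230],toolR(-2,0)))
E
```

```text
['MotionError', 'close_job', 'pinch_z', 'sense']
(array([-301.8, -191.2, -105.7]), array([-0.001, -0.   , -0.875]))
(array([-515.3, -482.4,   -5.5]), array([-0.001, -0.   , -0.317]))
```

```bash
python3 - <<'E'
from h import *
from cell import ctrl
s=ctrl.sense()
print(goto(s,[400,330,330],toolR(-80,0))); print(goto(s,[540,3,260],toolR(-2,0,True)))
E
python3 -m creep '[{"slide":[0,0,-60],"delta_rot":[0,0,0.18],"grip":90},{"slide":[-45,-35,-90],"delta_rot":[0,0,0.36],"grip":90},{"slide":[-90,-70,-110],"delta_rot":[0,0,0.54],"grip":90},{"slide":[-135,-105,-110],"delta_rot":[0,0,0.72],"grip":90},{"slide":[-180,-140,-110],"delta_rot":[0,0,0.9],"grip":90},{"slide":[-225,-175,-110],"delta_rot":[0,0,1.06],"grip":90},{"slide":[-262,-226,-110],"delta_rot":[0,0,1.06],"grip":90}]'
python3 -c "
from h import *
from cell import ctrl
s=ctrl.sense();log(s);print(s['q'],grasp(s),goto(s,[540,3,260],toolR(-2,0,True)))"
```

```text
(array([-261.8, -227.2, -105.7]), array([-1.000e-03,  0.000e+00,  1.044e+00]))
(array([-505.9, -485.9,  -35.5]), array([-0.000e+00,  1.000e-03,  2.825e+00]))
time_s: 1.12
ee_pos: [401.4, 330.0, 315.2]
orientation: [0.65, 0.76, -0.0, 0.0]
force: [1.1, 0.5, 1.1]
finger_gap: 90.1
[-1.18287135  0.07592305  0.3983132   1.82545734 -0.0304248   1.24672447
 -0.61982286] [401.42881758 330.00417164 334.17065959] (array([-344.5,   86.1,   74.4]), array([1.000e-03, 1.000e-03, 1.762e+00]))
```

```bash
python3 -m creep '[{"slide":[-50,12,10],"delta_rot":[0,0,0.18],"grip":90},{"slide":[-100,25,20],"delta_rot":[0,0,0.36],"grip":90},{"slide":[-150,38,30],"delta_rot":[0,0,0.54],"grip":90},{"slide":[-190,50,40],"delta_rot":[0,0,0.72],"grip":90},{"slide":[-230,60,50],"delta_rot":[0,0,0.9],"grip":90}]'
python3 -c "
from h import *
from cell import ctrl
s=ctrl.sense();log(s);print(s['q'],grasp(s),goto(s,[540,3,260],toolR(-2,0,True)))"
```

```text
time_s: 1.75
ee_pos: [496.9, 110.7, 265.2]
orientation: [0.917, 0.399, 0.0, 0.0]
force: [0.7, -0.1, -0.1]
finger_gap: 90.0
[-0.941743    0.09710634  0.64941571  1.92772671 -0.0642654   1.1367666
 -1.01762737] [496.91111211 110.65850817 284.23487411] (array([-49.4, 104.9,  24.3]), array([ 0.   , -0.   ,  0.856]))
```

```bash
python3 -m creep '[{"slide":[-15,35,8],"delta_rot":[0,0,0.17],"grip":90},{"slide":[-30,65,16],"delta_rot":[0,0,0.34],"grip":90},{"slide":[-45,95,24],"delta_rot":[0,0,0.51],"grip":90},{"slide":[-49,105,24],"delta_rot":[0,0,0.68],"grip":90},{"slide":[-49,105,24],"delta_rot":[0,0,0.856],"grip":90},{"slide":[-49,105,24],"delta_rot":[0,0,0.856],"grip":90}]'
cat > fk.py <<'E'
import numpy as np, json
from scipy.optimize import least_squares
from scipy.spatial.transform import Rotation as R
def fk(q,p):
    # z-y-z-y-z-y-z chain with lengths and small offsets ; signs in SG
    T=np.eye(4)
    def rot(ax,a):
        m=np.eye(4); m[:3,:3]=R.from_euler(ax,a).as_matrix(); return m
    def tr(v):
        m=np.eye(4); m[:3,3]=v; return m
    sg=SG
    T=rot('z',p[6])@rot('z',sg[0]*q[0])@tr([0,0,p[0]])@rot('y',sg[1]*q[1])@tr([p[4],0,p[1]])@rot('z',sg[2]*q[2])@rot('y',sg[3]*q[3])@tr([-p[5],0,p[2]])@rot('z',sg[4]*q[4])@rot('y',sg[5]*q[5])@rot('z',sg[6]*q[6])@tr([0,0,p[3]])@rot('z',p[7])
    return T
SG=[1]*7
def load():
    return [json.loads(l) for l in open("log.txt")]
def res(p,D):
    r=[]
    for q,x,o in D:
        T=fk(q,p); r+=list((T[:3,3]-x)); r+=list(300*(R.from_matrix(T[:3,:3]).inv()*R.from_quat(o)).as_rotvec())
    return np.array(r)
E
python3 - <<'E'
from h import *
from cell import ctrl
s=ctrl.sense();log(s);print(s['q'],grasp(s),goto(s,[600,3,120],toolR(-2,28,True)))
import fk, itertools
D=fk.load(); out=[]
for sg in itertools.product([1,-1],repeat=7):
  if sg[1]<0: continue
  fk.SG=list(sg)
  for p7 in (np.pi/2,-np.pi/2,0,np.pi):
   for p6 in(0,):
    r=least_squares(fk.res,[340,450,450,350,0,0,p6,p7],args=(D,),max_nfev=40)
    out.append((r.cost,sg,r.x))
out.sort(key=lambda t:t[0])
for o in out[:4]: print(o[0],o[1],np.round(o[2],3))
E
```

```text
time_s: 2.5
ee_pos: [540.3, 3.2, 241.2]
orientation: [1.0, -0.017, 0.0, 0.0]
force: [0.4, -0.2, 0.3]
finger_gap: 89.7
[-0.84232298  0.2199226   0.84400273  1.9022549  -0.18358512  1.09844618
 -1.53151951] [540.28394886   3.24405358 260.17920614] (array([ 68.6,  -1.9, 138. ]), array([0.   , 0.488, 0.001]))Traceback (most recent call last):
  File "<stdin>", line 11, in <module>
NameError: name 'least_squares' is not defined
```

```bash
cat > fit.py <<'E'
from h import *
import fk, itertools
from scipy.optimize import least_squares
D=fk.load(); out=[]
for sg in itertools.product([1,-1],repeat=7):
  if sg[1]<0: continue
  fk.SG=list(sg)
  for p7 in (0,np.pi/2,-np.pi/2,np.pi):
   for p6 in(0,2.6):
    r=least_squares(fk.res,[340,450,450,350,0,0,p6,p7],args=(D,),max_nfev=30)
    out.append((r.cost,sg,r.x))
out.sort(key=lambda t:t[0])
for o in out[:4]: print(o[0],o[1],np.round(o[2],3))
E
time python3 fit.py
```

```text
53.62953270133665 (-1, 1, -1, 1, -1, 1, -1) [ 1.2536682e+04  5.5053800e+02  5.0713500e+02  1.2609255e+04
  1.2770000e+00  3.6870000e+00 -9.9000000e-02  1.4720000e+00]
53.62953272948752 (-1, 1, -1, 1, -1, 1, -1) [ 1.2536853e+04  5.5054000e+02  5.0713600e+02  1.2609424e+04
  1.2760000e+00  3.6850000e+00 -9.9000000e-02 -4.8110000e+00]
53.62953275066676 (-1, 1, -1, 1, -1, 1, -1) [ 1.2536477e+04  5.5053800e+02  5.0713500e+02  1.2609051e+04
  1.2760000e+00  3.6890000e+00 -9.9000000e-02  1.4720000e+00]
53.62953275553503 (-1, 1, -1, 1, -1, 1, -1) [ 1.2537277e+04  5.5054100e+02  5.0713700e+02  1.2609846e+04
  1.2770000e+00  3.6810000e+00 -9.9000000e-02  1.4720000e+00]
real	4m32.997s
user	4m25.882s
sys	0m0.135s
```

```bash
python3 -m creep '[{"slide":[15,0,30],"delta_rot":[0,0.12,0],"grip":90},{"slide":[30,0,60],"delta_rot":[0,0.25,0],"grip":90},{"slide":[45,0,90],"delta_rot":[0,0.37,0],"grip":90},{"slide":[60,-2,120],"delta_rot":[0,0.488,0],"grip":90},{"slide":[68,-2,138],"delta_rot":[0,0.488,0],"grip":90},{"slide":[68,-2,138],"delta_rot":[0,0.488,0],"grip":90}]'
cat > st.py <<'E'
from h import *
from cell import ctrl
s=ctrl.sense();log(s);print("q",np.round(s['q'],3),"grasp",np.round(grasp(s),1),"F",np.round(s["force"],1),"T",np.round(s["torque"],2),"gap",round(s["finger_gap"],1))
z=R.from_quat(s["orientation"]).as_matrix(); print("tool x,y,z",np.round(z.T,3).tolist())
E
cat > fit2.py <<'E'
from h import *
import fk
from scipy.optimize import least_squares
fk.SG=[-1,1,-1,1,-1,1,-1]
D=fk.load(); 
r=least_squares(fk.res,[340,550,507,350,0,0,0,np.pi/2],args=(D,)); np.save("p.npy",r.x); print(r.cost,np.round(r.x,3)); print(np.round(r.fun.reshape(-1,6),1))
E
python3 st.py; python3 fit2.py
python3 - <<'E'
from h import *
from cell import ctrl,vision
s=ctrl.sense(); print(goto(s,[653,3,27],toolR(-2,28,True)))
c=vision.read_camera("wrist"); cv2.imwrite("pics/c1.png",c["frame"][:,:,::-1])
E
```

```text
time_s: 3.25
ee_pos: [608.0, 2.6, 102.3]
orientation: [0.97, -0.015, 0.241, 0.005]
force: [0.5, -0.7, -0.0]
finger_gap: 89.7
q [-0.704  0.295  0.623  2.278 -0.562  0.163 -1.21 ] grasp [599.1   2.9 119.1] F [ 0.5 -0.7 -0. ] T [-0.    0.57 -0.04] gap 89.7
tool x,y,z [[0.883, -0.027, 0.468], [-0.032, -0.999, 0.003], [0.467, -0.017, -0.884]]
278.7521947904638 [ 3.31936e+02  5.43815e+02  5.12508e+02  3.93200e+02 -4.28000e+00
  1.27700e+00 -9.50000e-02  1.47800e+00]
[[ 2.8  4.5  3.8  0.  -0.  -0.7]
 [-6.3  8.3  3.9 -0.  -0.  -0.7]
 [-5.8  5.3  1.   0.   0.  -0.7]
 [-5.6 -2.5 -2.7  0.   0.  -0.7]
 [ 0.5 -7.6 -6.1 13.4  0.7  2.7]]
(array([  4.6,  -2. , 106.6]), array([0.001, 0.002, 0.004]))
```

View pics/c1.png

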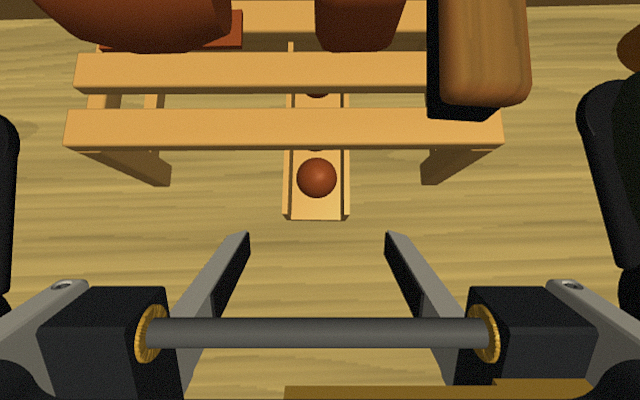

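The wrist view shows the bamboo tray's front centred between the fingers, with ball0 at (316,178) and the tray's front edge at (316,218). I'll approach along the tool axis.

```bash
python3 -m creep '[{"slide":[2,-1,30],"delta_rot":[0,0,0],"grip":90},{"slide":[4,-2,60],"delta_rot":[0,0,0],"grip":90},{"slide":[4.5,-2,85],"delta_rot":[0,0,0],"grip":90},{"slide":[4.5,-2,95],"delta_rot":[0,0,0],"grip":90},{"slide":[4.5,-2,95],"delta_rot":[0,0,0],"grip":90}]'
python3 st.py;  python3 - <<'E'
from h import *
from cell import ctrl,vision
s=ctrl.sense(); print(goto(s,[653,3,27],toolR(-2,28,True)))
c=vision.read_camera("wrist"); cv2.imwrite("pics/c2.png",c["frame"][:,:,::-1])
E
```

```text
time_s: 3.92
ee_pos: [665.1, 3.2, 38.8]
orientation: [0.974, -0.016, 0.225, 0.006]
force: [-0.8, -0.7, 0.2]
finger_gap: 90.0
q [-0.545  0.495  0.491  2.158 -1.019  0.163 -0.779] grasp [656.8   3.5  55.9] F [-0.8 -0.7  0.2] T [ 0.03  0.58 -0.04] gap 90.0
tool x,y,z [[0.898, -0.028, 0.439], [-0.033, -0.999, 0.005], [0.438, -0.019, -0.899]]
(array([-15.4,   0.5,  24.3]), array([0.003, 0.035, 0.003]))
```

View pics/c2.png

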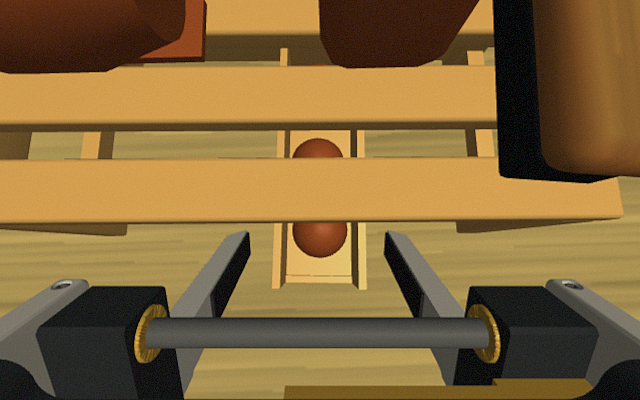

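Joints 5 and 6 are at their limits with this much lean. A lean of 21° still clears the slats, so I'll use that.

```bash
python3 - <<'E'
from h import *
from cell import ctrl
s=ctrl.sense(); print(goto(s,[650,3,55],toolR(-2,21,True)),goto(s,[651,3,28],toolR(-2,21,True)))
E
python3 fit2.py
```

```text
(array([-8. ,  0.7, -2. ]), array([ 0.003, -0.088,  0.003])) (array([-18.9,   0.6,  22.8]), array([ 0.003, -0.088,  0.003]))
422.4420751182637 [ 3.33657e+02  5.56795e+02  5.17033e+02  3.99481e+02 -9.09700e+00
 -5.83200e+00 -8.80000e-02  1.48600e+00]
[[-1.1  7.9  4.7 -0.  -0.  -1. ]
 [-8.8  8.9  4.5 -0.  -0.  -1. ]
 [-7.8  6.   1.5  0.   0.  -1. ]
 [-6.4 -1.3 -1.8  0.   0.  -1. ]
 [-0.3 -5.3 -3.8 12.3  0.6  2.1]
 [ 0.8 -8.3 -5.1 11.6  0.6  1.7]]
```

```bash
cat > fk2.py <<'E'
import numpy as np, json
from scipy.spatial.transform import Rotation as R
SG=[-1,1,-1,1,-1,1,-1]
def Rz(a): c,s=np.cos(a),np.sin(a); return np.array([[c,-s,0],[s,c,0],[0,0,1]])
def Ry(a): c,s=np.cos(a),np.sin(a); return np.array([[c,0,s],[0,1,0],[-s,0,c]])
# p: h L1 L2 L3 | 7 joint offsets | y offset shoulder, elbow, wrist | x offset elbow, wrist
def fk(q,p):
    a=np.array(SG)*q+p[4:11]
    M=Rz(a[0]); x=M@np.array([0,p[11],p[0]])
    M=M@Ry(a[1])@Rz(a[2]); x=x+M@np.array([p[14],p[12],p[1]])
    M=M@Ry(a[3])@Rz(a[4]); x=x+M@np.array([p[15],p[13],p[2]])
    M=M@Ry(a[5])@Rz(a[6]); x=x+M@np.array([0,0,p[3]])
    return x,M
def load(): return [json.loads(l) for l in open("log.txt")]
P0=np.array([340,540,510,370,0,0,0,0,0,0,np.pi/2,0,0,0,0,0])
def res(p,D):
    r=[]
    for q,x,o in D:
        X,M=fk(np.array(q),p); r+=list(X-x); r+=list(300*R.from_matrix(M.T@R.from_quat(o).as_matrix()).as_rotvec())
    sc=np.array([100,100,100,100]+[.1]*7+[30]*5)
    return np.array(r+list((p-P0)/sc))
def fit():
    from scipy.optimize import least_squares
    D=load(); r=least_squares(res,P0,args=(D,)); np.save("p2.npy",r.x); return r
if __name__=="__main__":
    r=fit(); print(r.cost,np.round(r.x,3)); print(np.round(r.fun[:-16].reshape(-1,6),1))
E
python3 fk2.py
```

```text
1.3216360411968358 [ 2.84491e+02  5.54327e+02  4.93484e+02  3.65644e+02 -1.00000e-03
 -0.00000e+00 -0.00000e+00  0.00000e+00 -0.00000e+00  0.00000e+00
  1.57000e+00 -2.79470e+01 -3.53890e+01 -5.34000e-01  2.20000e-01
  9.80000e-02]
[[ 0.  -0.   0.   0.   0.  -0. ]
 [-0.   0.1  0.  -0.  -0.  -0. ]
 [-0.   0.   0.  -0.  -0.  -0. ]
 [-0.  -0.  -0.  -0.   0.  -0. ]
 [ 0.   0.  -0.   0.1  0.   0. ]
 [-0.   0.  -0.   0.  -0.   0. ]]
```

```bash
python3 -m creep '[{"slide":[-8,0.5,0],"delta_rot":[0,-0.04,0],"grip":90},{"slide":[-12,0.5,0],"delta_rot":[0,-0.088,0],"grip":90},{"slide":[-16,0.6,11],"delta_rot":[0,-0.088,0],"grip":90},{"slide":[-19,0.6,23],"delta_rot":[0,-0.088,0],"grip":90},{"slide":[-19,0.6,23],"delta_rot":[0,-0.088,0],"grip":90}]'
python3 st.py
```

```text
time_s: 4.6
ee_pos: [657.4, 2.8, 10.4]
orientation: [0.983, -0.016, 0.182, 0.005]
force: [0.3, -0.6, 0.1]
finger_gap: 90.0
q [-0.573  0.568  0.549  2.118 -0.96   0.264 -0.851] grasp [650.6   3.1  28.2] F [ 0.3 -0.6  0.1] T [-0.07  0.46  0.03] gap 90.0
tool x,y,z [[0.933, -0.03, 0.358], [-0.033, -0.999, 0.004], [0.358, -0.016, -0.934]]
```

The refitted kinematic model reproduces the measured poses to within 0.1 mm. Now I'll close the gripper and check joint reach for the pull-out, regrasp and tip.

```bash
python3 -m creep '[{"slide":[0,0,0],"delta_rot":[0,0,0],"grip":70},{"slide":[0,0,0],"delta_rot":[0,0,0],"grip":60},{"slide":[0,0,0],"delta_rot":[0,0,0],"grip":52},{"slide":[0,0,0],"delta_rot":[0,0,0],"grip":52}]'
python3 st.py
cat > ik.py <<'E'
from fk2 import *
from h import toolR, grasp
from scipy.optimize import least_squares
LO=np.array([-2.85,-.5,-1.23,.21,-1.02,.16,-2.73]);HI=np.array([2.85,2.14,1.37,2.46,4.16,2.05,2.73])
p=np.load("p2.npy")
def ik(pos,Rt,q0,w=0.0):
    tcp=np.asarray(pos,float)+Rt.apply([0,0,19]); Mt=Rt.as_matrix()
    def f(q):
        X,M=fk(q,p); return np.r_[(X-tcp)/100,3*R.from_matrix(M.T@Mt).as_rotvec(),w*(q-q0)]
    r=least_squares(f,np.clip(q0,LO+1e-3,HI-1e-3),bounds=(LO,HI)); X,M=fk(r.x,p)
    return r.x,np.linalg.norm(X-tcp),np.degrees(np.linalg.norm(R.from_matrix(M.T@Mt).as_rotvec()))
E
python3 - <<'E'
from ik import *
from cell import ctrl
q=np.array(ctrl.sense()["q"])
for x in range(650,460,-30):
    q,e,a=ik([x,3+(650-x)*.035,28],toolR(-2,21,True),q,.02); print(x,np.round(q,2),round(e,1),round(a,1))
E
```

```text
time_s: 5.1
ee_pos: [657.5, 2.8, 10.7]
orientation: [0.983, -0.016, 0.182, 0.005]
force: [-2.6, 0.5, 7.1]
finger_gap: 59.9
q [-0.574  0.567  0.549  2.118 -0.96   0.264 -0.85 ] grasp [650.7   3.1  28.5] F [-2.6  0.5  7.1] T [0.02 0.6  0.06] gap 59.9
tool x,y,z [[0.933, -0.03, 0.358], [-0.033, -0.999, 0.004], [0.358, -0.016, -0.934]]
650 [-0.57  0.57  0.54  2.12 -0.96  0.26 -0.85] 0.0 0.0
620 [-0.56  0.52  0.51  2.18 -0.98  0.22 -0.83] 0.0 0.0
590 [-0.55  0.48  0.48  2.25 -0.99  0.17 -0.81] 0.0 0.0
560 [-0.59  0.45  0.5   2.3  -1.02  0.16 -0.78] 1.4 0.6
530 [-0.63  0.42  0.53  2.35 -1.02  0.16 -0.79] 3.7 1.4
500 [-0.69  0.39  0.58  2.4  -1.02  0.16 -0.8 ] 6.1 2.2
470 [-0.77  0.36  0.64  2.46 -1.02  0.16 -0.8 ] 8.7 2.9
```

Gripped at a 59.9 mm gap, which fits the 60 mm tray. Now I'll check which lean and heading make the tipping pose reachable.

Run:
```python
from ik import *
from cell import ctrl
q0=np.array(ctrl.sense()["q"]); rng=np.random.default_rng(0)
B=np.array([544,-342,150.])
for psi in (-62,-32,0,30,60,90):
  for a0 in (0,10,20):
    out=[]
    for flip in (True,False):
      h=np.array([np.cos(np.radians(psi)),np.sin(np.radians(psi)),0]); g=B+75*h+[0,0,102]
      best=None
      for k in range(25):
        qs=q0+rng.normal(0,.3,7) if k<5 else LO+(HI-LO)*rng.random(7)
        q,e,a=ik(g,toolR(psi,a0+45,flip),qs,.003)
        if e<2 and a<1:
          m=np.min(np.minimum(q-LO,HI-q)); d=np.abs(q-q0).max()
          if best is None or d<best[0]: best=(d,m,q)
      out.append(best)
    print(psi,a0,[(round(b[0],2),round(b[1],2),np.round(b[2],2).tolist()) if b else None for b in out])
```

```text
-62 0 [(np.float64(0.86), np.float64(0.0), [-0.72, 0.64, 1.37, 2.11, -0.64, 0.25, -1.71]), (np.float64(1.37), np.float64(0.08), [-0.65, 0.46, 1.17, 2.1, 0.35, 0.24, 0.52])]
-62 10 [(np.float64(3.22), np.float64(0.0), [-0.72, 0.55, 1.2, 2.2, 1.55, 0.16, 2.37]), (np.float64(2.51), np.float64(0.0), [-0.72, 0.55, 1.2, 2.2, 1.55, 0.16, -0.77])]
-62 20 [(np.float64(2.96), np.float64(0.2), [-0.19, 0.34, 0.41, 2.26, 1.88, 0.74, 2.11]), (np.float64(2.83), np.float64(0.22), [0.16, 0.32, -0.0, 2.24, 1.87, 0.86, -0.95])]
-32 0 [(np.float64(2.05), np.float64(0.0), [0.67, 0.2, -0.27, 2.1, 1.09, 0.16, -2.73]), (np.float64(2.18), np.float64(0.0), [0.69, 0.2, -0.29, 2.11, 1.22, 0.16, 0.29])]
-32 10 [(np.float64(3.29), np.float64(0.2), [1.05, 0.27, -0.7, 2.21, 2.33, 0.36, 2.38]), (np.float64(3.04), np.float64(0.0), [1.46, 0.46, -1.23, 2.19, 2.08, 0.54, -0.36])]
-32 20 [(np.float64(3.68), np.float64(0.15), [0.93, 0.31, -0.58, 2.31, 2.72, 0.63, 1.99]), (np.float64(3.43), np.float64(0.0), [1.45, 0.55, -1.23, 2.29, 2.47, 0.77, -0.66])]
0 0 [(np.float64(1.57), np.float64(0.0), [1.0, 0.27, -0.44, 2.03, -1.0
[... 1136 characters left out ...]
.4])]
60 20 [(np.float64(1.61), np.float64(0.0), [0.88, 0.63, -0.09, 1.68, -1.02, 1.45, 0.76]), (np.float64(1.53), np.float64(0.0), [0.88, 0.63, -0.09, 1.68, -1.02, 1.45, -2.38])]
90 0 [(np.float64(1.51), np.float64(0.51), [0.93, 0.63, -0.4, 1.46, -0.42, 1.54, 0.66]), (np.float64(1.51), np.float64(0.18), [0.27, 0.69, 0.63, 1.51, -0.84, 1.77, -2.08])]
90 10 [(np.float64(1.64), np.float64(0.44), [1.07, 0.76, -0.59, 1.41, -0.41, 1.61, 0.61]), (np.float64(1.46), np.float64(0.35), [0.76, 0.69, -0.07, 1.43, -0.65, 1.7, -2.31])]
90 20 [(np.float64(1.69), np.float64(0.37), [1.12, 0.86, -0.65, 1.37, -0.46, 1.68, 0.6]), (np.float64(1.53), np.float64(0.3), [0.93, 0.8, -0.31, 1.39, -0.63, 1.75, -2.38])]
```

Heading 90° (tray's closed end towards +y, gripper on the boot's outer side, camera on top, a0=0) has good joint margins. The plan:
1. Pull out 60 mm and regrasp further back.
2. Pull clear and regrasp at the centre.
3. Lift, carry and tip.

```bash
python3 -m creep '[{"slide":[-5,0,-2],"delta_rot":[0,0,0],"grip":52},{"slide":[-14,0,-5.4],"delta_rot":[0,0,0],"grip":52},{"slide":[-25,0,-9.6],"delta_rot":[0,0,0],"grip":52},{"slide":[-37,0,-14.2],"delta_rot":[0,0,0],"grip":52},{"slide":[-48,0,-18.4],"delta_rot":[0,0,0],"grip":52},{"slide":[-55,0,-21.1],"delta_rot":[0,0,0],"grip":52},{"slide":[-58,0,-22.3],"delta_rot":[0,0,0],"grip":52},{"slide":[-58,0,-22.3],"delta_rot":[0,0,0],"grip":52}]'
python3 st.py
python3 - <<'E'
from h import *
from cell import vision
for n in ("wrist","top"):
    c=vision.read_camera(n); cv2.imwrite(f"pics/d1_{n}.png",c["frame"][:,:,::-1])
E
```

```text
time_s: 6.1
ee_pos: [595.0, 4.9, 10.7]
orientation: [0.983, -0.016, 0.182, 0.005]
force: [-2.8, 0.8, 3.5]
finger_gap: 59.8
q [-0.564  0.479  0.487  2.251 -0.989  0.172 -0.812] grasp [588.2   5.2  28.5] F [-2.8  0.8  3.5] T [-0.13  0.85 -0.03] gap 59.8
tool x,y,z [[0.933, -0.03, 0.358], [-0.033, -0.999, 0.004], [0.358, -0.015, -0.934]]
```

View pics/d1_wrist.png

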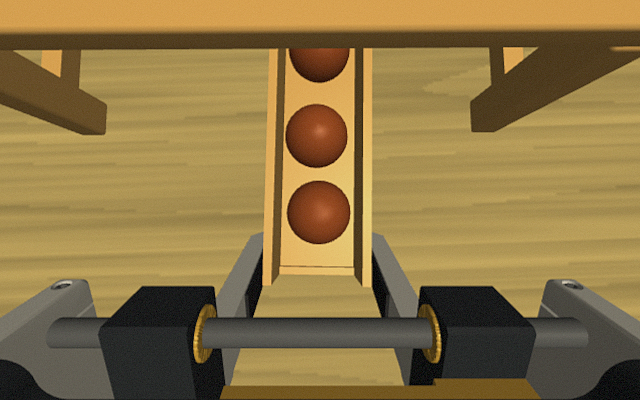

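View pics/d1_top.png

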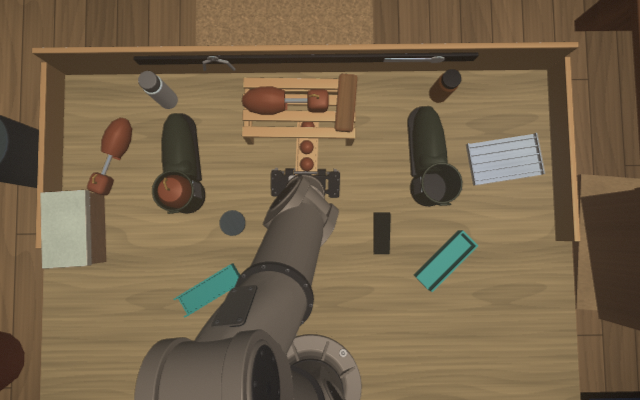

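The tray came out 62 mm with all three balls aboard, seen at (318,55), (316,135) and (318,212). I'll open, slide the fingers forward along the tray with less lean, and regrasp.

```bash
python3 - <<'E'
from ik import *
from h import *
from cell import ctrl
s=ctrl.sense(); q=s["q"]
print(goto(s,[628,3.8,28.5],toolR(-2,10,True)))
q,e,a=ik([628,3.8,28.5],toolR(-2,10,True),q,.02);print(np.round(q,2),e,a)
for x in range(628,500,-30):
    q,e,a=ik([x,3.8+(628-x)*.035,28.5],toolR(-2,10,True),q,.02); print(x,np.round(q,2),round(e,1),round(a,1))
E
python3 -m creep '[{"slide":[0,0,0],"delta_rot":[0,0,0],"grip":72},{"slide":[0,0,0],"delta_rot":[0,0,0],"grip":80},{"slide":[0,0,0],"delta_rot":[0,0,0],"grip":80}]'
python3 st.py
```

```text
(array([33.3,  0. , 13.7]), array([ 0.003, -0.192,  0.002]))
[-0.66  0.63  0.71  2.03 -0.76  0.55 -1.05] 0.009278290721129224 0.0038876397954424905
628 [-0.66  0.63  0.71  2.03 -0.76  0.55 -1.05] 0.0 0.0
598 [-0.68  0.6   0.71  2.09 -0.77  0.52 -1.04] 0.0 0.0
568 [-0.7   0.56  0.71  2.16 -0.77  0.48 -1.03] 0.0 0.0
538 [-0.73  0.52  0.71  2.22 -0.77  0.44 -1.03] 0.0 0.0
508 [-0.75  0.48  0.71  2.29 -0.77  0.41 -1.03] 0.0 0.0
time_s: 6.58
ee_pos: [595.5, 4.9, 10.7]
orientation: [0.983, -0.016, 0.182, 0.005]
force: [0.4, -0.5, 0.2]
finger_gap: 79.6
q [-0.564  0.48   0.487  2.251 -0.989  0.172 -0.813] grasp [588.7   5.2  28.4] F [ 0.4 -0.5  0.2] T [-0.02  0.48  0.07] gap 79.6
tool x,y,z [[0.933, -0.03, 0.358], [-0.033, -0.999, 0.004], [0.358, -0.016, -0.934]]
```

```bash
python3 -m creep '[{"slide":[11,0,4],"delta_rot":[0,-0.06,0],"grip":80},{"slide":[22,0,9],"delta_rot":[0,-0.13,0],"grip":80},{"slide":[33,0,13.5],"delta_rot":[0.003,-0.192,0],"grip":80},{"slide":[33,0,13.5],"delta_rot":[0.003,-0.192,0],"grip":68},{"slide":[33,0,13.5],"delta_rot":[0.003,-0.192,0],"grip":52},{"slide":[33,0,13.5],"delta_rot":[0.003,-0.192,0],"grip":52},{"slide":[33,0,13.5],"delta_rot":[0.003,-0.192,0],"grip":52}]'
python3 st.py; python3 -c "
from h import *
from cell import ctrl
s=ctrl.sense(); g=grasp(s); print(goto(s,g+[-100,3.5,0],R.from_quat(s['orientation'])))"
```

```text
time_s: 7.45
ee_pos: [630.4, 3.8, 9.8]
orientation: [0.996, -0.016, 0.087, 0.002]
force: [0.1, -0.1, -2.3]
finger_gap: 59.8
q [-0.689  0.651  0.75   2.029 -0.816  0.571 -1.002] grasp [627.1   3.9  28.6] F [ 0.1 -0.1 -2.3] T [-0.02  0.51 -0.04] gap 59.8
tool x,y,z [[0.984, -0.032, 0.173], [-0.033, -0.999, 0.0], [0.173, -0.006, -0.985]]
(array([-98.5,  -0.2, -17.3]), array([0., 0., 0.]))
```

```bash
python3 -m creep '[{"slide":[-5,0,-0.9],"delta_rot":[0,0,0],"grip":52},{"slide":[-15,0,-2.6],"delta_rot":[0,0,0],"grip":52},{"slide":[-30,0,-5.3],"delta_rot":[0,0,0],"grip":52},{"slide":[-47,0,-8.3],"delta_rot":[0,0,0],"grip":52},{"slide":[-65,0,-11.4],"delta_rot":[0,0,0],"grip":52},{"slide":[-82,0,-14.4],"delta_rot":[0,0,0],"grip":52},{"slide":[-96,0,-16.9],"delta_rot":[0,0,0],"grip":52},{"slide":[-105,0,-18.5],"delta_rot":[0,0,0],"grip":52},{"slide":[-109,0,-19.2],"delta_rot":[0,0,0],"grip":52},{"slide":[-109,0,-19.2],"delta_rot":[0,0,0],"grip":52}]'
python3 st.py
python3 - <<'E'
from h import *
from cell import vision,ctrl
for n in ("wrist",):
    c=vision.read_camera(n); cv2.imwrite(f"pics/e1_{n}.png",c["frame"][:,:,::-1])
s=ctrl.sense(); g=grasp(s); print(goto(s,g+[37.5,-1.3,0],toolR(-2,0,True)))
E
```

```text
time_s: 8.7
ee_pos: [520.0, 7.5, 10.0]
orientation: [0.996, -0.016, 0.087, 0.002]
force: [0.6, 0.4, -3.4]
finger_gap: 60.1
q [-0.778  0.506  0.759  2.272 -0.825  0.435 -0.972] grasp [516.7   7.6  28.7] F [ 0.6  0.4 -3.4] T [0.   0.54 0.02] gap 60.1
tool x,y,z [[0.984, -0.032, 0.174], [-0.033, -0.999, 0.0], [0.173, -0.006, -0.985]]
(array([33.7,  0.1,  6.2]), array([ 0.   , -0.175,  0.002]))
```

View pics/e1_wrist.png

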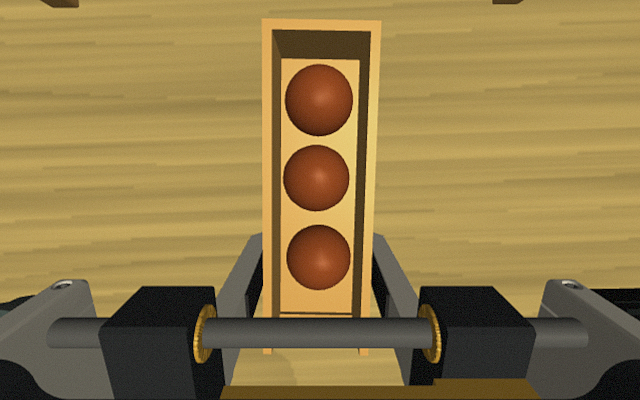

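The tray is fully clear of the riser. Its closed end's top corners are at (262,20) and (382,20), and all three balls are aboard. I'll check its centre, then regrasp there.

```bash
python3 - <<'E'
from h import *
from cell import vision,ctrl
c=vision.read_camera("wrist"); a,b=plane(c,262,20,45),plane(c,382,20,45); print(a,b,np.linalg.norm(a-b),(a+b)/2)
E
python3 -m creep '[{"slide":[0,0,0],"delta_rot":[0,0,0],"grip":72},{"slide":[0,0,0],"delta_rot":[0,0,0],"grip":80},{"slide":[10,0,2],"delta_rot":[0,-0.06,0],"grip":80},{"slide":[20,0,4],"delta_rot":[0,-0.12,0],"grip":80},{"slide":[33.5,0,6],"delta_rot":[0,-0.175,0],"grip":80},{"slide":[33.5,0,6],"delta_rot":[0,-0.175,0],"grip":80}]'
python3 st.py
```

```text
[643.77233003  31.57143951  45.        ] [641.80067122 -27.85430535  45.        ] 59.45844423655337 [642.78650062   1.85856708  45.        ]
time_s: 9.55
ee_pos: [556.0, 6.0, 9.7]
orientation: [1.0, -0.016, 0.0, 0.001]
force: [-0.0, 0.7, 0.2]
finger_gap: 80.2
q [-0.744  0.657  0.82   2.055 -0.72   0.74  -1.07 ] grasp [556.    6.   28.7] F [-0.   0.7  0.2] T [-0.01  0.18  0.03] gap 80.2
tool x,y,z [[0.999, -0.032, 0.0], [-0.032, -0.999, 0.002], [0.0, -0.002, -1.0]]
```

```bash
python3 -m creep '[{"slide":[0,0,0],"delta_rot":[0,0,0],"grip":65},{"slide":[0,0,0],"delta_rot":[0,0,0],"grip":52},{"slide":[0,0,0],"delta_rot":[0,0,0],"grip":52},{"slide":[0,0,0],"delta_rot":[0,0,0],"grip":52},{"slide":[0,0,-5],"delta_rot":[0,0,0],"grip":52},{"slide":[0,0,-15],"delta_rot":[0,0,0],"grip":52},{"slide":[0,0,-35],"delta_rot":[0,0,0],"grip":52},{"slide":[0,0,-50],"delta_rot":[0,0,0],"grip":52},{"slide":[0,0,-60],"delta_rot":[0,0,0],"grip":52},{"slide":[0,0,-60],"delta_rot":[0,0,0],"grip":52}]'
python3 st.py
python3 - <<'E'
from ik import *
from h import *
from cell import vision,ctrl
for n in ("wrist","scene"):
    c=vision.read_camera(n); cv2.imwrite(f"pics/f1_{n}.png",c["frame"][:,:,::-1])
s=ctrl.sense(); g=grasp(s); q=s["q"]
T0=toolR(-2,0,True)
e=np.array([544,-267,265.])
for t in np.linspace(0,1,11):
    pos=g+(e-g)*t; pos[2]=g[2]+(290-g[2])*min(1,t*3)
    q,er,a=ik(pos,toolR(-2+92*t,0,True),q,.02); print(round(t,1),np.round(q,2),round(er,1),round(a,1))
for th in (15,30,45):
    q,er,a=ik(e,toolR(90,th,True),q,.02); print(th,np.round(q,2),round(er,1),round(a,1))
E
```

```text
time_s: 10.8
ee_pos: [556.4, 6.4, 70.5]
orientation: [1.0, -0.016, 0.001, 0.001]
force: [-0.1, -0.6, -3.3]
finger_gap: 60.0
q [-0.823  0.577  0.924  2.029 -0.623  0.841 -1.143] grasp [556.3   6.4  89.5] F [-0.1 -0.6 -3.3] T [0.03 0.16 0.03] gap 60.0
tool x,y,z [[0.999, -0.032, 0.001], [-0.032, -0.999, 0.001], [0.001, -0.001, -1.0]]
0.0 [-0.82  0.58  0.92  2.03 -0.62  0.84 -1.14] 0.0 0.0
0.1 [-0.82  0.48  0.97  1.99 -0.49  0.93 -1.04] 0.0 0.0
0.2 [-0.82  0.38  1.01  1.93 -0.38  1.03 -0.93] 0.0 0.0
0.3 [-0.8   0.3   1.02  1.86 -0.28  1.14 -0.81] 0.0 0.0
0.4 [-0.74  0.27  1.    1.83 -0.25  1.18 -0.63] 0.0 0.0
0.5 [-0.66  0.27  0.96  1.82 -0.24  1.18 -0.43] 0.0 0.0
0.6 [-0.59  0.28  0.93  1.8  -0.24  1.18 -0.22] 0.0 0.0
0.7 [-0.51  0.29  0.9   1.79 -0.24  1.18 -0.02] 0.0 0.0
0.8 [-0.43  0.3   0.86  1.77 -0.24  1.19  0.19] 0.0 0.0
0.9 [-0.35  0.31  0.83  1.75 -0.25  1.19  0.39] 0.0 0.0
1.0 [-0.27  0.33  0.79  1.72 -0.25  1.2   0.59] 0.0 0.0
15 [-0.03  0.43  0.71  1.66 -0.5   1.34  0.81] 0.0 0.0
30 [ 0.16  0.54  0.63  1.57 -0.67  1.56  0.94] 0.0 0.0
45 [ 0.32  0.65  0.55  1.5  -0.8   1.76  1.01] 0.0 0.0
```

View pics/f1_wrist.png

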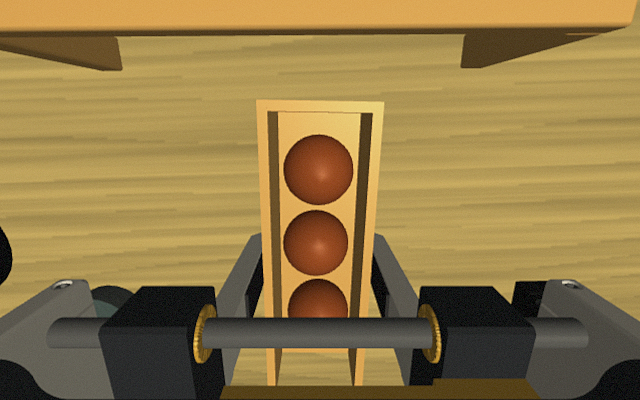

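View pics/f1_scene.png

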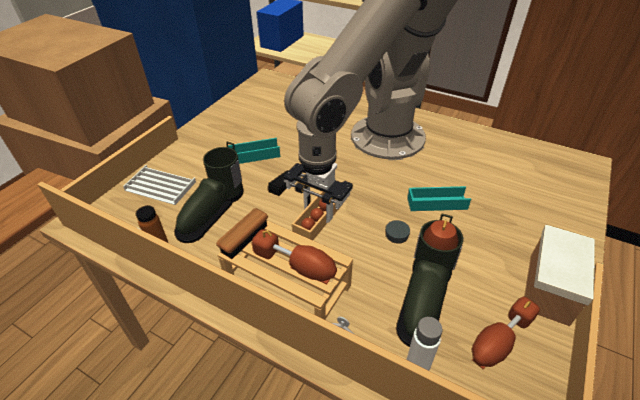

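Run:
```python
from h import *
from cell import vision,ctrl
c=vision.read_camera("wrist")
for z in (86,96,106,116): a,b=plane(c,256,101,z),plane(c,384,101,z); print(z,np.linalg.norm(a-b),(a+b)/2)
s=ctrl.sense()
# world to tool-frame slides for carry
Rc=R.from_quat(s["orientation"])
e=np.array([544,-262,285.]); g=grasp(s)
print(goto(s,e,toolR(90,0,True)), goto(s,[556,6,290],toolR(-2,0,True)))
```

```text
86 66.76779872649384 [644.87276841   2.85656145  86.        ]
96 62.60848909834887 [644.48267276   2.98741705  96.        ]
106 58.44917947020387 [644.0925771    3.11827265 106.        ]
116 54.2898698420589 [643.70248145   3.24912825 116.        ]
(array([  -3.2,  268.8, -196.2]), array([ 1.000e-03,  2.000e-03, -1.603e+00])) (array([ 2.000e-01,  6.000e-01, -2.017e+02]), array([0.002, 0.   , 0.003]))
```

```bash
python3 -m creep '[{"slide":[0,0,-15],"delta_rot":[0,0,0],"grip":52},{"slide":[0,0,-45],"delta_rot":[0,0,0],"grip":52},{"slide":[0,0,-85],"delta_rot":[0,0,0],"grip":52},{"slide":[0,0,-125],"delta_rot":[0,0,-0.05],"grip":52},{"slide":[0,8,-160],"delta_rot":[0,0,-0.12],"grip":52},{"slide":[0,20,-185],"delta_rot":[0,0,-0.22],"grip":52},{"slide":[0,35,-200],"delta_rot":[0,0,-0.34],"grip":52},{"slide":[0,55,-204],"delta_rot":[0,0,-0.47],"grip":52},{"slide":[0,75,-204],"delta_rot":[0,0,-0.6],"grip":52},{"slide":[0,90,-204],"delta_rot":[0,0,-0.7],"grip":52}]'
python3 st.py
python3 - <<'E'
from h import *
from cell import vision,ctrl
s=ctrl.sense(); print(goto(s,[544,-262,292],toolR(90,0,True)))
c=vision.read_camera("wrist"); cv2.imwrite("pics/g1.png",c["frame"][:,:,::-1])
E
```

```text
time_s: 12.2
ee_pos: [552.4, -84.8, 274.2]
orientation: [0.944, 0.329, -0.0, 0.001]
force: [0.6, 0.0, -3.1]
finger_gap: 60.0
q [-0.793  0.269  1.014  1.826 -0.244  1.182 -0.601] grasp [552.5 -84.7 293.2] F [ 0.6  0.  -3.1] T [-0.03  0.15 -0.03] gap 60.0
tool x,y,z [[0.784, 0.621, -0.001], [0.621, -0.784, 0.001], [-0.0, -0.002, -1.0]]
(array([-116.7,  133.6,    1.5]), array([ 0.001,  0.002, -0.901]))
```

View pics/g1.png

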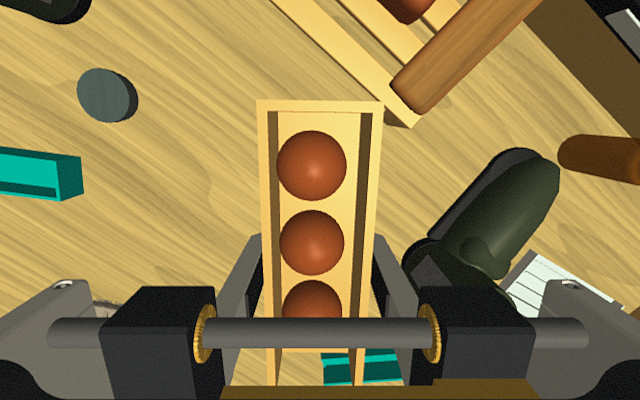

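```bash
python3 - <<'E'
from h import *
from cell import ctrl
s=ctrl.sense(); print(goto(s,[544,-219,240],toolR(90,0,True)))
E
python3 -m creep '[{"slide":[-10,12,0],"delta_rot":[0,0,-0.1],"grip":52},{"slide":[-22,28,0],"delta_rot":[0,0,-0.22],"grip":52},{"slide":[-36,46,5],"delta_rot":[0,0,-0.36],"grip":52},{"slide":[-52,66,12],"delta_rot":[0,0,-0.5],"grip":52},{"slide":[-66,84,22],"delta_rot":[0,0,-0.63],"grip":52},{"slide":[-77,96,34],"delta_rot":[0,0,-0.75],"grip":52},{"slide":[-85,104,44],"delta_rot":[0,0,-0.85],"grip":52},{"slide":[-89,108,50],"delta_rot":[0,0,-0.9],"grip":52},{"slide":[-90,110,53],"delta_rot":[0,0,-0.901],"grip":52},{"slide":[-90,110,53],"delta_rot":[0,0,-0.901],"grip":52}]'
python3 st.py
python3 - <<'E'
from h import *
from cell import vision,ctrl
for n in ("wrist","top"):
    c=vision.read_camera(n); cv2.imwrite(f"pics/i1_{n}.png",c["frame"][:,:,::-1])
E
```

```text
(array([-88.9,  98.2,  53.7]), array([ 0.001,  0.002, -0.897]))
time_s: 13.5
ee_pos: [550.5, -228.7, 221.8]
orientation: [0.707, 0.708, -0.001, 0.001]
force: [-0.1, 0.3, -2.2]
finger_gap: 60.0
q [-0.328  0.356  0.785  1.804 -0.278  1.096  0.556] grasp [ 550.5 -228.7  240.8] F [-0.1  0.3 -2.2] T [-0.02  0.08  0.01] gap 60.0
tool x,y,z [[-0.001, 1.0, -0.002], [1.0, 0.001, -0.0], [-0.0, -0.002, -1.0]]
```

View pics/i1_top.png

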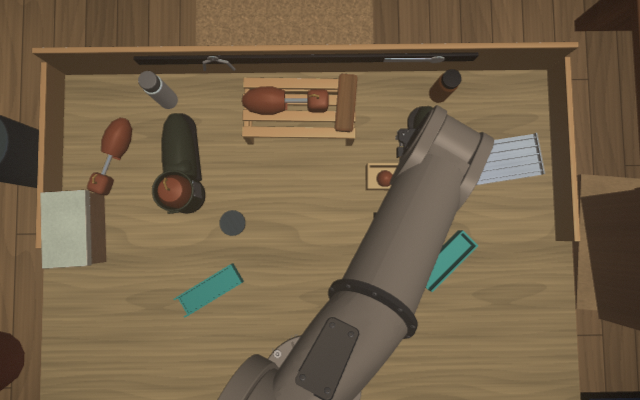

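View pics/i1_wrist.png

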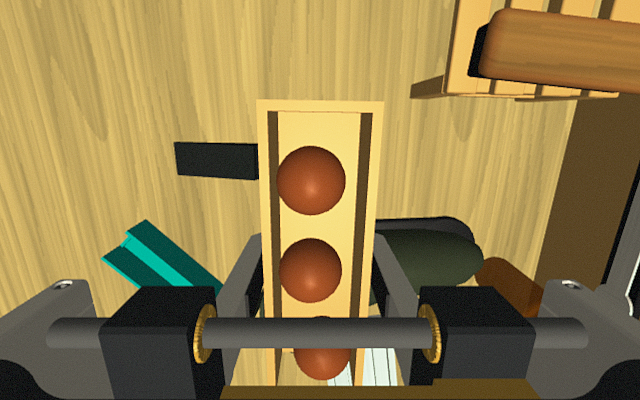

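The tray is level above the boot's inner side with its balls aboard. I'll go down to the start pose for tipping, with the lip about 30 mm inside the rim.

```bash
python3 -m creep '[{"slide":[3,-2,8],"delta_rot":[0,0,0],"grip":52},{"slide":[6,-4,20],"delta_rot":[0,0,0],"grip":52},{"slide":[9,-6,34],"delta_rot":[0,0,0],"grip":52},{"slide":[9.7,-6.5,43],"delta_rot":[0,0,0],"grip":52},{"slide":[9.7,-6.5,45],"delta_rot":[0,0,0],"grip":52},{"slide":[9.7,-6.5,45],"delta_rot":[0,0,0],"grip":52}]'
python3 st.py
python3 - <<'E'
from h import *
from cell import vision
c=vision.read_camera("scene"); cv2.imwrite("pics/j1.png",cv2.resize(c["frame"][100:260,150:350,::-1],None,fx=4,fy=3.7))
E
```

```text
time_s: 14.35
ee_pos: [544.2, -219.2, 177.0]
orientation: [0.706, 0.708, -0.001, 0.001]
force: [-0.0, 0.0, -2.1]
finger_gap: 60.0
q [-0.322  0.387  0.761  1.872 -0.311  1.004  0.574] grasp [ 544.2 -219.1  196. ] F [-0.   0.  -2.1] T [-0.08  0.04  0.01] gap 60.0
tool x,y,z [[-0.003, 1.0, -0.002], [1.0, 0.003, 0.0], [0.0, -0.002, -1.0]]
```

View pics/j1.png

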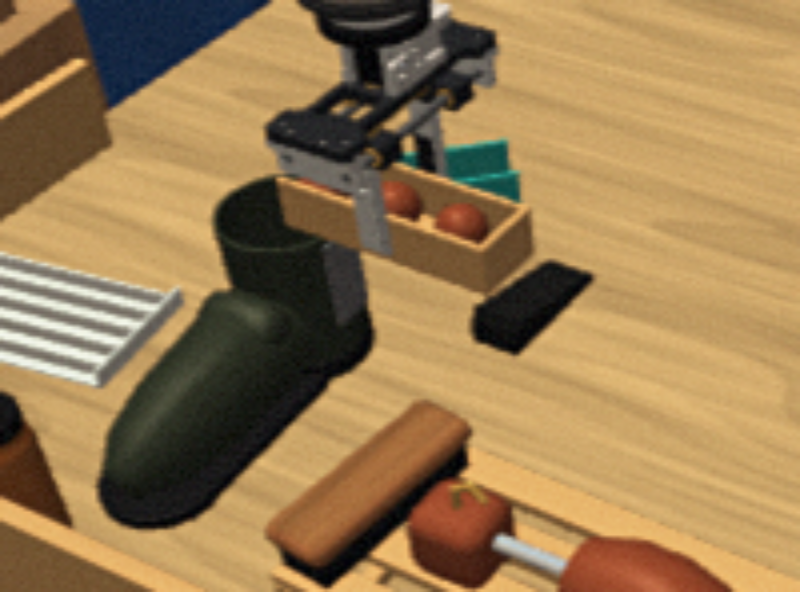

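The lip overhangs the inner part of the boot mouth, and all three balls are visible in the tray. Now I'll tip about the lip.

```bash
python3 -m creep '[{"slide":[-1,0,-12],"delta_rot":[0,0.13,0],"grip":52},{"slide":[-3.4,0,-24],"delta_rot":[0,0.26,0],"grip":52},{"slide":[-5.8,0,-32],"delta_rot":[0,0.35,0],"grip":52},{"slide":[-9,0,-39],"delta_rot":[0,0.436,0],"grip":52},{"slide":[-13,0,-46],"delta_rot":[0,0.524,0],"grip":52},{"slide":[-17,0,-53],"delta_rot":[0,0.61,0],"grip":52},{"slide":[-20,0,-57],"delta_rot":[0,0.663,0],"grip":52},{"slide":[-23,0,-61],"delta_rot":[0,0.716,0],"grip":52},{"slide":[-28,0,-66],"delta_rot":[0,0.79,0],"grip":52},{"slide":[-28,0,-66],"delta_rot":[0,0.79,0],"grip":52}]'
python3 st.py
python3 - <<'E'
from h import *
from cell import vision
c=vision.read_camera("scene"); cv2.imwrite("pics/k1.png",cv2.resize(c["frame"][100:260,150:350,::-1],None,fx=4,fy=3.7))
c=vision.read_camera("wrist"); cv2.imwrite("pics/k2.png",c["frame"][:,:,::-1])
E
```

```text
time_s: 15.65
ee_pos: [544.0, -248.6, 242.4]
orientation: [0.653, 0.653, 0.271, -0.271]
force: [-1.0, -0.4, -1.7]
finger_gap: 59.8
q [ 0.311  0.657  0.551  1.514 -0.805  1.743  1.021] grasp [ 544.  -262.1  255.9] F [-1.  -0.4 -1.7] T [-1.02  0.07  0.02] gap 59.8
tool x,y,z [[0.0, 0.706, 0.708], [1.0, 0.0, -0.001], [-0.001, 0.708, -0.706]]
```

View pics/k1.png

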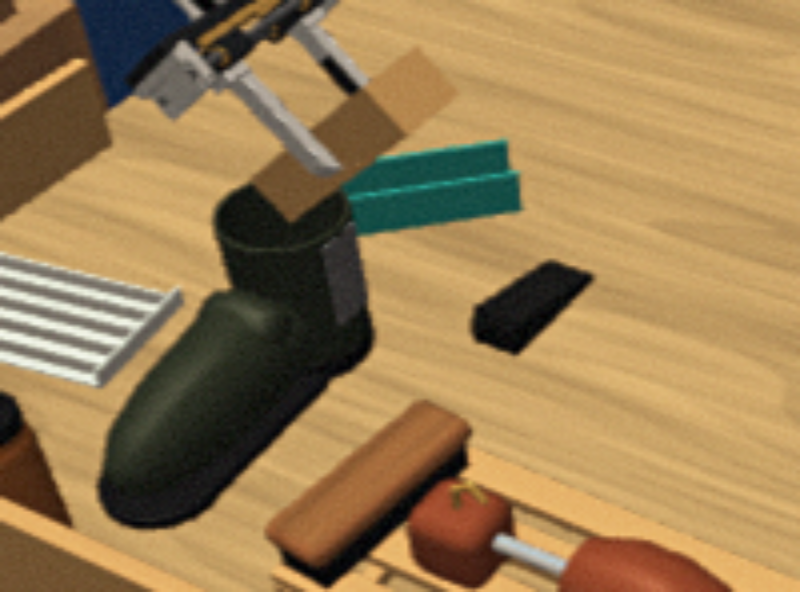

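View pics/k2.png

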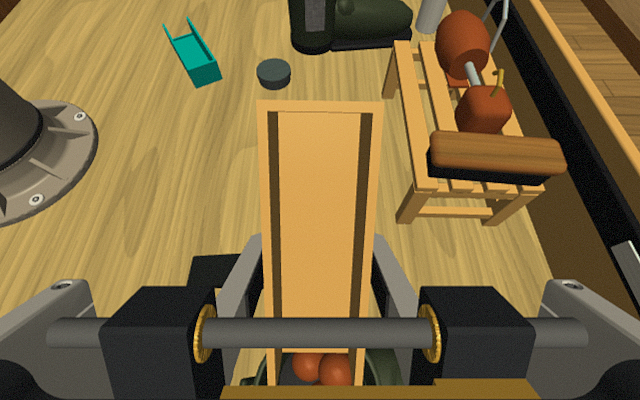

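The tray is tipped 45° and empty. Balls are visible in the boot at (310,367) and (333,370). I'll hold it tipped.

```bash
python3 -m creep '[{"slide":[0,0,0],"delta_rot":[0,0,0],"grip":52},{"slide":[0,0,0],"delta_rot":[0,0,0],"grip":52},{"slide":[0,0,0],"delta_rot":[0,0,0],"grip":52},{"slide":[0,0,0],"delta_rot":[0,0,0],"grip":52},{"slide":[0,0,0],"delta_rot":[0,0,0],"grip":52},{"slide":[0,0,0],"delta_rot":[0,0,0],"grip":52},{"slide":[0,0,0],"delta_rot":[0,0,0],"grip":52},{"slide":[0,0,0],"delta_rot":[0,0,0],"grip":52}]'
python3 st.py
python3 - <<'E'
from h import *
from cell import vision,ctrl
c=vision.read_camera("wrist"); cv2.imwrite("pics/l1.png",cv2.resize(c["frame"][330:400,220:440,::-1],None,fx=3.6,fy=3.6))
s=ctrl.sense(); print(goto(s,[544,-200,290],toolR(90,0,True)))
E
```

```text
time_s: 16.75
ee_pos: [544.4, -247.4, 243.1]
orientation: [0.652, 0.654, 0.271, -0.271]
force: [-0.4, -0.4, -2.6]
finger_gap: 59.7
q [ 0.308  0.655  0.551  1.514 -0.804  1.742  1.02 ] grasp [ 544.5 -260.8  256.5] F [-0.4 -0.4 -2.6] T [-1.05  0.09 -0.  ] gap 59.7
tool x,y,z [[-0.002, 0.707, 0.707], [1.0, 0.002, 0.001], [-0.001, 0.707, -0.707]]
(array([53.2, -0.3, 13.7]), array([-0.   , -0.786,  0.002]))
```

View pics/l1.png

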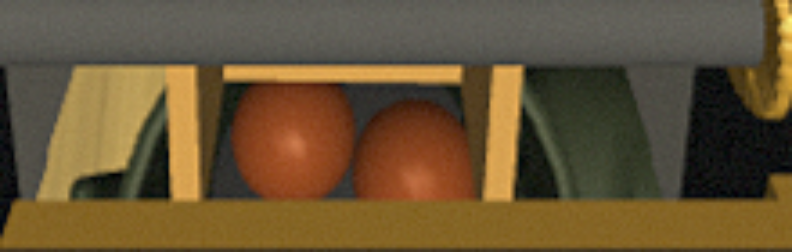

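Run:
```python
from h import *
from cell import vision,ctrl
for n in ("scene","top"):
    c=vision.read_camera(n); cv2.imwrite(f"pics/m_{n}.png",c["frame"][:,:,::-1])
```

```text
(no output)
```

View pics/m_top.png

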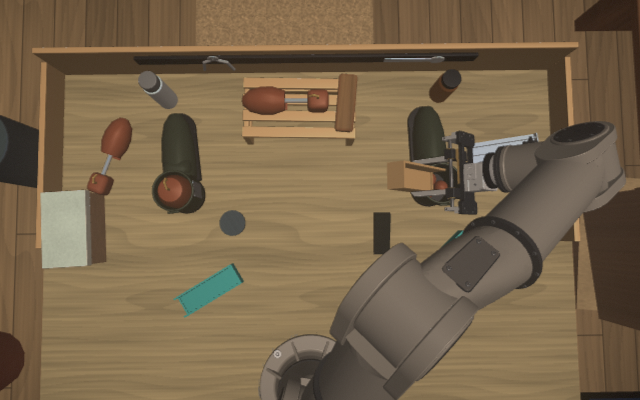

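View pics/m_scene.png

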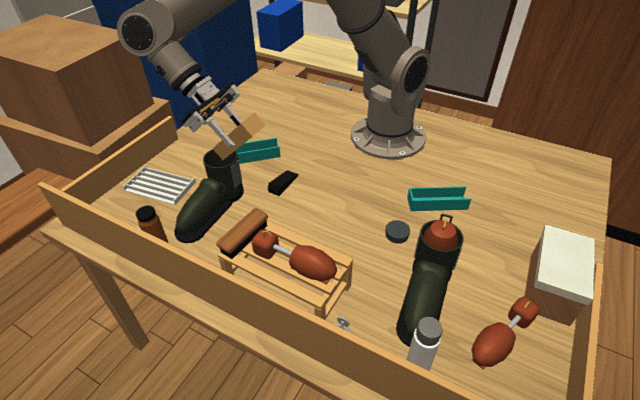

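There are no stray balls on the table in either view, and the boot hasn't moved. I'll level the tray while rising.

```bash
python3 -m creep '[{"slide":[8,0,0],"delta_rot":[0,-0.1,0],"grip":52},{"slide":[17,0,0],"delta_rot":[0,-0.22,0],"grip":52},{"slide":[26,0,3],"delta_rot":[0,-0.35,0],"grip":52},{"slide":[35,0,6],"delta_rot":[0,-0.48,0],"grip":52},{"slide":[42,0,9],"delta_rot":[0,-0.6,0],"grip":52},{"slide":[49,0,12],"delta_rot":[0,-0.71,0],"grip":52},{"slide":[53,0,14],"delta_rot":[0,-0.786,0],"grip":52},{"slide":[53,0,14],"delta_rot":[0,-0.786,0],"grip":52},{"slide":[53,0,14],"delta_rot":[0,-0.786,0],"grip":52}]'
python3 st.py
python3 - <<'E'
from h import *
from cell import vision,ctrl
c=vision.read_camera("wrist"); cv2.imwrite("pics/n1.png",c["frame"][:,:,::-1])
c=vision.read_camera("top"); cv2.imwrite("pics/n2.png",c["frame"][:,:,::-1])
s=ctrl.sense(); print(goto(s,[555,10,250],toolR(-1.6,0,True)))
E
```

```text
time_s: 18.02
ee_pos: [544.1, -200.3, 270.7]
orientation: [0.706, 0.708, 0.001, -0.0]
force: [-0.4, -1.0, -1.8]
finger_gap: 59.7
q [-0.369  0.262  0.75   1.779 -0.193  1.176  0.44 ] grasp [ 544.1 -200.4  289.7] F [-0.4 -1.  -1.8] T [-0.11  0.04  0.  ] gap 59.7
tool x,y,z [[-0.002, 1.0, 0.001], [1.0, 0.002, 0.001], [0.001, 0.001, -1.0]]
(array([211.1,  11.1,  39.7]), array([-0.   , -0.   ,  1.599]))
```

View pics/n1.png

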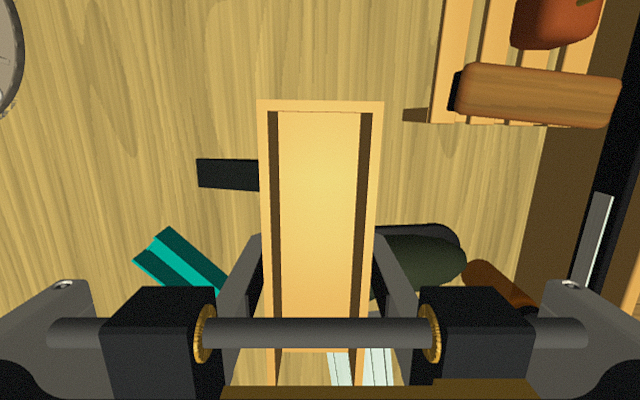

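View pics/n2.png

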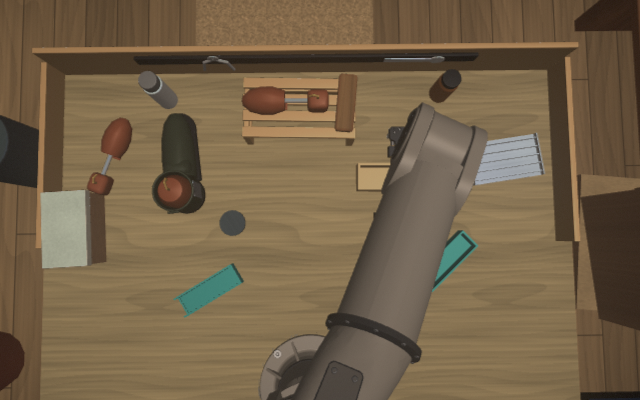

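The tray is level and empty at z≈290. I'll carry it back in front of the riser.

```bash
python3 -m creep '[{"slide":[12,0,0],"delta_rot":[0,0,0.12],"grip":52},{"slide":[32,2,0],"delta_rot":[0,0,0.28],"grip":52},{"slide":[56,4,0],"delta_rot":[0,0,0.46],"grip":52},{"slide":[82,6,0],"delta_rot":[0,0,0.64],"grip":52},{"slide":[108,8,0],"delta_rot":[0,0,0.82],"grip":52},{"slide":[134,8,5],"delta_rot":[0,0,1.0],"grip":52},{"slide":[160,8,12],"delta_rot":[0,0,1.18],"grip":52},{"slide":[185,8,22],"delta_rot":[0,0,1.36],"grip":52},{"slide":[207,8,35],"delta_rot":[0,0,1.52],"grip":52},{"slide":[218,8,50],"delta_rot":[0,0,1.6],"grip":52}]'
python3 st.py
python3 -c "
from h import *
from cell import ctrl
s=ctrl.sense(); print(goto(s,[553,20,30],toolR(-1.6,0,True)))"
```

```text
time_s: 19.38
ee_pos: [552.1, 17.2, 220.2]
orientation: [1.0, -0.017, 0.0, -0.0]
force: [-0.1, 0.1, -2.6]
finger_gap: 60.3
q [-0.941  0.317  0.984  1.906 -0.3    1.076 -1.439] grasp [552.1  17.2 239.2] F [-0.1  0.1 -2.6] T [-0.02  0.19  0.03] gap 60.3
tool x,y,z [[0.999, -0.033, 0.0], [-0.033, -0.999, -0.001], [0.0, 0.001, -1.0]]
(array([  0.8,  -2.7, 209.2]), array([-0.001, -0.   , -0.006]))
```

```bash
python3 -m creep '[{"slide":[0,-1,15],"delta_rot":[0,0,0],"grip":52},{"slide":[0,-2,45],"delta_rot":[0,0,0],"grip":52},{"slide":[0,-2.5,85],"delta_rot":[0,0,0],"grip":52},{"slide":[0.5,-2.5,125],"delta_rot":[0,0,0],"grip":52},{"slide":[0.5,-2.5,160],"delta_rot":[0,0,0],"grip":52},{"slide":[0.5,-2.5,185],"delta_rot":[0,0,0],"grip":52},{"slide":[0.5,-2.5,200],"delta_rot":[0,0,0],"grip":52},{"slide":[0.5,-2.5,206],"delta_rot":[0,0,0],"grip":52},{"slide":[0.5,-2.5,209],"delta_rot":[0,0,-0.006],"grip":52},{"slide":[0.5,-2.5,210],"delta_rot":[0,0,-0.006],"grip":52}]'
python3 st.py
python3 - <<'E'
from h import *
from cell import vision
c=vision.read_camera("wrist"); cv2.imwrite("pics/o1.png",c["frame"][:,:,::-1])
E
```

```text
time_s: 20.62
ee_pos: [553.1, 19.9, 10.7]
orientation: [1.0, -0.013, 0.0, -0.0]
force: [-0.3, 0.5, -1.6]
finger_gap: 59.8
q [-0.697  0.603  0.71   2.058 -0.614  0.699 -1.184] grasp [553.1  19.9  29.7] F [-0.3  0.5 -1.6] T [0.04 0.18 0.01] gap 59.8
tool x,y,z [[1.0, -0.027, 0.001], [-0.027, -1.0, -0.001], [0.001, 0.001, -1.0]]
```

View pics/o1.png

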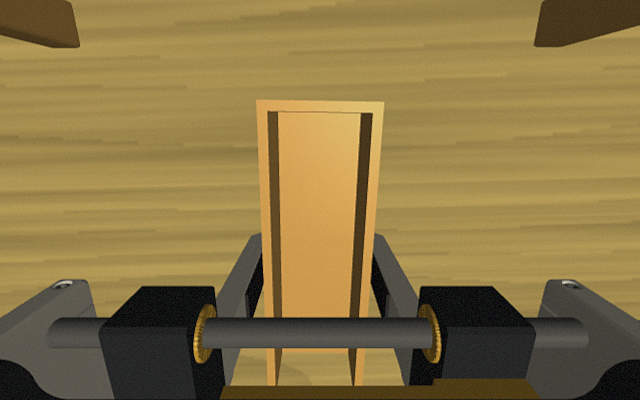

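Nearly touching down. I'll lower 1 mm and slide it forward 48 mm in the grip.

```bash
python3 -m creep '[{"slide":[0,0,1.2],"delta_rot":[0,0,0],"grip":52},{"slide":[3,0,1.2],"delta_rot":[0,0,0],"grip":52},{"slide":[12,0,1.2],"delta_rot":[0,0,0],"grip":52},{"slide":[24,0,1.2],"delta_rot":[0,0,0],"grip":52},{"slide":[36,0,1.2],"delta_rot":[0,0,0],"grip":52},{"slide":[45,0,1.2],"delta_rot":[0,0,0],"grip":52},{"slide":[48,0,1.2],"delta_rot":[0,0,0],"grip":52},{"slide":[48,0,1.2],"delta_rot":[0,0,0],"grip":52},{"slide":[48,0,1.2],"delta_rot":[0,0,0],"grip":72},{"slide":[48,0,1.2],"delta_rot":[0,0,0],"grip":80}]'
python3 st.py
python3 - <<'E'
from h import *
from cell import vision,ctrl
c=vision.read_camera("wrist"); cv2.imwrite("pics/p1.png",c["frame"][:,:,::-1])
s=ctrl.sense(); g=grasp(s); print(goto(s,[553,20.4,28.7],toolR(-1.6,10,True)))
E
```

```text
time_s: 21.92
ee_pos: [601.4, 18.8, 9.5]
orientation: [1.0, -0.013, 0.001, -0.0]
force: [1.1, -0.1, 0.8]
finger_gap: 76.5
q [-0.654  0.665  0.699  1.947 -0.62   0.754 -1.187] grasp [601.4  18.7  28.5] F [ 1.1 -0.1  0.8] T [-0.02  0.13  0.04] gap 76.5
tool x,y,z [[1.0, -0.027, 0.001], [-0.027, -1.0, -0.001], [0.001, 0.001, -1.0]]
(array([-45.1,  -0.3,  -0.6]), array([-0.001,  0.173,  0.001]))
```

View pics/p1.png

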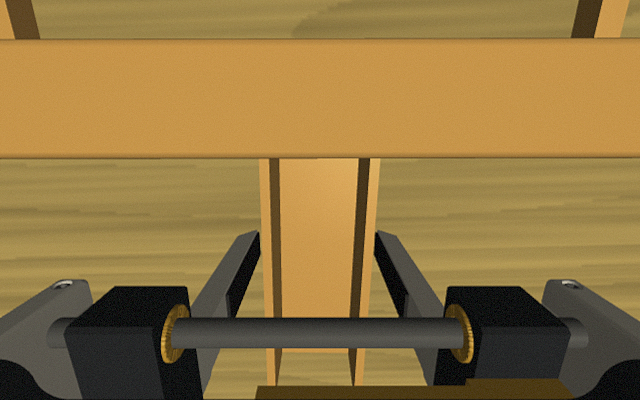

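```bash
python3 -m creep '[{"slide":[-10,0,0],"delta_rot":[0,0.04,0],"grip":80},{"slide":[-24,0,0],"delta_rot":[0,0.1,0],"grip":80},{"slide":[-38,0,0],"delta_rot":[0,0.15,0],"grip":80},{"slide":[-45,0,-0.6],"delta_rot":[0,0.173,0],"grip":80},{"slide":[-45,0,-0.6],"delta_rot":[0,0.173,0],"grip":80},{"slide":[-45,0,-0.6],"delta_rot":[0,0.173,0],"grip":65},{"slide":[-45,0,-0.6],"delta_rot":[0,0.173,0],"grip":52},{"slide":[-45,0,-0.6],"delta_rot":[0,0.173,0],"grip":52},{"slide":[-45,0,-0.6],"delta_rot":[0,0.173,0],"grip":52}]'
python3 st.py
python3 - <<'E'
from h import *
from cell import vision,ctrl
s=ctrl.sense(); g=grasp(s); print(goto(s,g+[75,-2,0],R.from_quat(s["orientation"])))
E
```

```text
time_s: 23.1
ee_pos: [556.6, 19.9, 10.0]
orientation: [0.996, -0.013, 0.087, 0.001]
force: [0.5, -0.2, -0.8]
finger_gap: 59.8
q [-0.702  0.519  0.657  2.189 -0.701  0.443 -1.111] grasp [553.3  20.   28.7] F [ 0.5 -0.2 -0.8] T [-0.09  0.13 -0.03] gap 59.8
tool x,y,z [[0.984, -0.027, 0.173], [-0.027, -1.0, -0.001], [0.173, -0.004, -0.985]]
(array([73.9, -0. , 13. ]), array([0., 0., 0.]))
```

```bash
python3 -m creep '[{"slide":[4,0,0.7],"delta_rot":[0,0,0],"grip":52},{"slide":[14,0,2.5],"delta_rot":[0,0,0],"grip":52},{"slide":[27,0,4.7],"delta_rot":[0,0,0],"grip":52},{"slide":[42,0,7.4],"delta_rot":[0,0,0],"grip":52},{"slide":[56,0,9.8],"delta_rot":[0,0,0],"grip":52},{"slide":[68,0,12],"delta_rot":[0,0,0],"grip":52},{"slide":[73,0,12.8],"delta_rot":[0,0,0],"grip":52},{"slide":[73,0,12.8],"delta_rot":[0,0,0],"grip":52},{"slide":[73,0,12.8],"delta_rot":[0,0,0],"grip":72},{"slide":[73,0,12.8],"delta_rot":[0,0,0],"grip":80}]'
python3 st.py
python3 - <<'E'
from ik import *
from h import *
from cell import vision,ctrl
s=ctrl.sense(); g=grasp(s); q=s["q"]
for x in (600,595,590): 
    q1,e,a=ik([x,18.5,28.7],toolR(-1.6,20,True),q,.02); print(x,np.round(q1,2),e,a)
for x in (610,630,645,660): 
    q1,e,a=ik([x,18,28.7],toolR(-1.6,20,True),q1,.02); print(x,np.round(q1,2),e,a)
print(goto(s,[597,18.6,28.7],toolR(-1.6,20,True)))
E
```

```text
time_s: 24.35
ee_pos: [630.5, 17.9, 10.0]
orientation: [0.996, -0.013, 0.087, 0.001]
force: [0.2, 0.4, -0.1]
finger_gap: 76.3
q [-0.646  0.614  0.653  2.025 -0.7    0.532 -1.12 ] grasp [627.2  18.   28.7] F [ 0.2  0.4 -0.1] T [-0.01  0.31  0.01] gap 76.3
tool x,y,z [[0.985, -0.027, 0.173], [-0.027, -1.0, -0.001], [0.173, -0.004, -0.985]]
600 [-0.56  0.49  0.46  2.21 -0.79  0.2  -1.02] 0.010609816994432272 0.004427852499689315
595 [-0.56  0.48  0.46  2.22 -0.79  0.19 -1.02] 0.01096452343205282 0.004555978344003831
590 [-0.55  0.47  0.45  2.23 -0.79  0.18 -1.03] 0.011327127885267737 0.004685560668620554
610 [-0.55  0.5   0.46  2.19 -0.78  0.21 -1.03] 0.0007729232869542874 0.0003132637339401271
630 [-0.55  0.53  0.47  2.15 -0.78  0.23 -1.04] 0.0007953101882927343 0.0003254766920465057
645 [-0.55  0.55  0.48  2.11 -0.77  0.25 -1.04] 0.0005908354647164322 0.0002394102018783671
660 [-0.55  0.57  0.49  2.08 -0.77  0.27 -1.05] 0.0005879968935768064 0.00023571434348564212
(array([-26.5,   0.2,  -5.5]), array([-0.001,  0.175,  0.001]))
```

```bash
python3 -m creep '[{"slide":[-9,0,-2],"delta_rot":[0,0.06,0],"grip":80},{"slide":[-18,0,-4],"delta_rot":[0,0.12,0],"grip":80},{"slide":[-26.5,0,-5.5],"delta_rot":[0,0.175,0],"grip":80},{"slide":[-26.5,0,-5.5],"delta_rot":[0,0.175,0],"grip":80},{"slide":[-26.5,0,-5.5],"delta_rot":[0,0.175,0],"grip":65},{"slide":[-26.5,0,-5.5],"delta_rot":[0,0.175,0],"grip":52},{"slide":[-26.5,0,-5.5],"delta_rot":[0,0.175,0],"grip":52},{"slide":[-26.5,0,-5.5],"delta_rot":[0,0.175,0],"grip":52}]'
python3 st.py
python3 - <<'E'
from h import *
from cell import vision,ctrl
c=vision.read_camera("wrist"); cv2.imwrite("pics/q1.png",c["frame"][:,:,::-1])
s=ctrl.sense(); g=grasp(s); print(goto(s,g+[50,-1.4,0],R.from_quat(s["orientation"])))
E
```

```text
time_s: 25.35
ee_pos: [604.0, 18.7, 10.9]
orientation: [0.985, -0.013, 0.174, 0.002]
force: [1.0, 0.1, -0.2]
finger_gap: 60.2
q [-0.574  0.489  0.48   2.218 -0.842  0.199 -0.973] grasp [597.4  18.9  28.8] F [ 1.   0.1 -0.2] T [-0.06  0.11  0.05] gap 60.2
tool x,y,z [[0.939, -0.025, 0.342], [-0.027, -1.0, -0.0], [0.342, -0.009, -0.94]]
(array([47. ,  0.1, 17.1]), array([0., 0., 0.]))
```

View pics/q1.png

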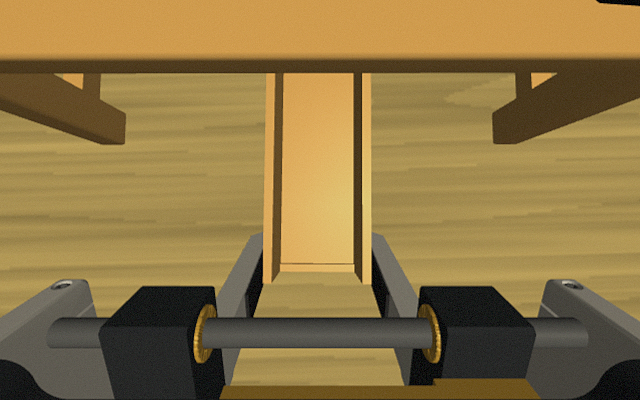

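```bash
python3 - <<'E'
from h import *
from cell import vision
c=vision.read_camera("wrist"); a,b=plane(c,264,285,5),plane(c,372,285,5); print((a+b)/2,np.linalg.norm(a-b))
a,b=plane(c,280,271,9),plane(c,355,271,9); print((a+b)/2,np.linalg.norm(a-b))
E
python3 -m creep '[{"slide":[4,0,1.5],"delta_rot":[0,0,0],"grip":52},{"slide":[13,0,4.7],"delta_rot":[0,0,0],"grip":52},{"slide":[24,0,8.7],"delta_rot":[0,0,0],"grip":52},{"slide":[34,0,12.4],"delta_rot":[0,0,0],"grip":52},{"slide":[42,0,15.3],"delta_rot":[0,0,0],"grip":52},{"slide":[46,0,16.7],"delta_rot":[0,0,0],"grip":52},{"slide":[48,0,17.5],"delta_rot":[0,0,0],"grip":52},{"slide":[48,0,17.5],"delta_rot":[0,0,0],"grip":52}]'
python3 st.py
```

```text
[575.02378382  19.70456595   5.        ] 73.07123736387592
[585.09484501  19.77168518   9.        ] 49.877160288338416
time_s: 26.45
ee_pos: [654.9, 17.2, 10.9]
orientation: [0.985, -0.013, 0.174, 0.002]
force: [-2.1, -0.9, 3.8]
finger_gap: 59.9
q [-0.566  0.556  0.512  2.108 -0.827  0.268 -0.991] grasp [648.4  17.4  28.8] F [-2.1 -0.9  3.8] T [-0.17  0.5  -0.13] gap 59.9
tool x,y,z [[0.939, -0.025, 0.342], [-0.027, -1.0, -0.001], [0.342, -0.009, -0.94]]
```

Force is still only sliding friction, with about 9 mm left. I'll push gently up to the rail.

```bash
python3 -m creep '[{"slide":[2,0,0.7],"delta_rot":[0,0,0],"grip":52},{"slide":[4,0,1.4],"delta_rot":[0,0,0],"grip":52},{"slide":[6,0,2.2],"delta_rot":[0,0,0],"grip":52},{"slide":[6,0,2.2],"delta_rot":[0,0,0],"grip":52}]'
python3 st.py
python3 -m creep '[{"slide":[1,0,0.4],"delta_rot":[0,0,0],"grip":52},{"slide":[2,0,0.7],"delta_rot":[0,0,0],"grip":52},{"slide":[2,0,0.7],"delta_rot":[0,0,0],"grip":52}]'
python3 st.py
```

```text
time_s: 26.95
ee_pos: [660.4, 16.9, 10.8]
orientation: [0.985, -0.014, 0.173, 0.002]
force: [-11.1, 1.6, 15.2]
finger_gap: 60.4
q [-0.565  0.564  0.516  2.095 -0.825  0.278 -0.994] grasp [653.9  17.1  28.7] F [-11.1   1.6  15.2] T [-0.35  1.76 -0.22] gap 60.4
tool x,y,z [[0.94, -0.026, 0.341], [-0.027, -1.0, -0.001], [0.341, -0.008, -0.94]]
time_s: 27.32
ee_pos: [660.6, 16.9, 10.6]
orientation: [0.985, -0.014, 0.172, 0.001]
force: [-21.8, 2.0, 23.9]
finger_gap: 59.8
q [-0.565  0.566  0.518  2.092 -0.824  0.283 -0.995] grasp [654.2  17.1  28.5] F [-21.8   2.   23.9] T [-0.24  2.93 -0.27] gap 59.8
tool x,y,z [[0.941, -0.027, 0.338], [-0.027, -1.0, -0.002], [0.338, -0.007, -0.941]]
```

Motion stopped at about 22 N, but the estimate leaves about 5 mm to go, so something else may be touching. I'll look.

Run:
```python
from h import *
from cell import vision
c=vision.read_camera("wrist"); cv2.imwrite("pics/r1.png",c["frame"][:,:,::-1])
c=vision.read_camera("scene"); cv2.imwrite("pics/r2.png",cv2.resize(c["frame"][180:320,210:360,::-1],None,fx=5,fy=4.2,interpolation=cv2.INTER_CUBIC))
c=vision.read_camera("top"); cv2.imwrite("pics/r3.png",cv2.resize(c["frame"][60:200,230:370,::-1],None,fx=5,fy=4.2,interpolation=cv2.INTER_CUBIC))
```

```text
(no output)
```

View pics/r1.png

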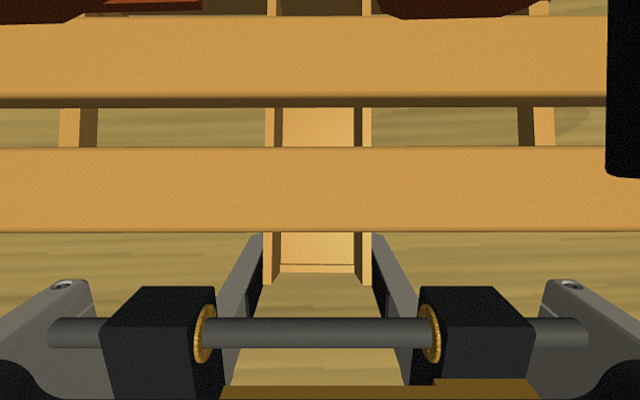

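View pics/r2.png

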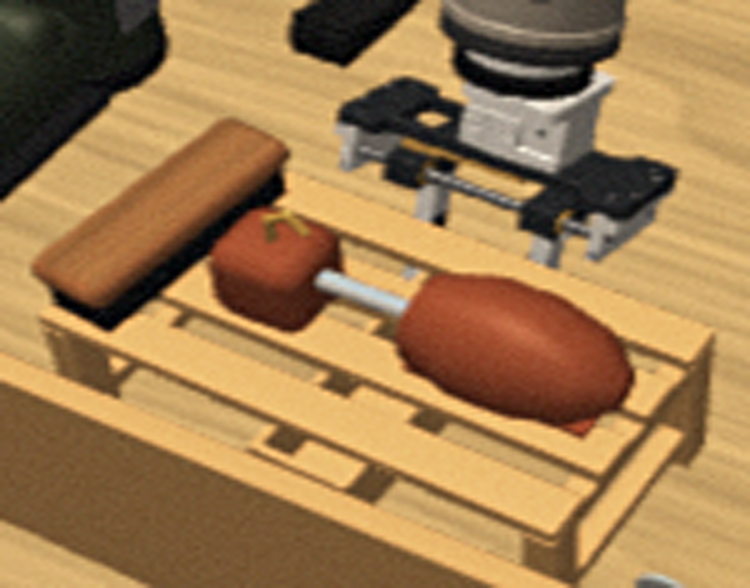

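View pics/r3.png

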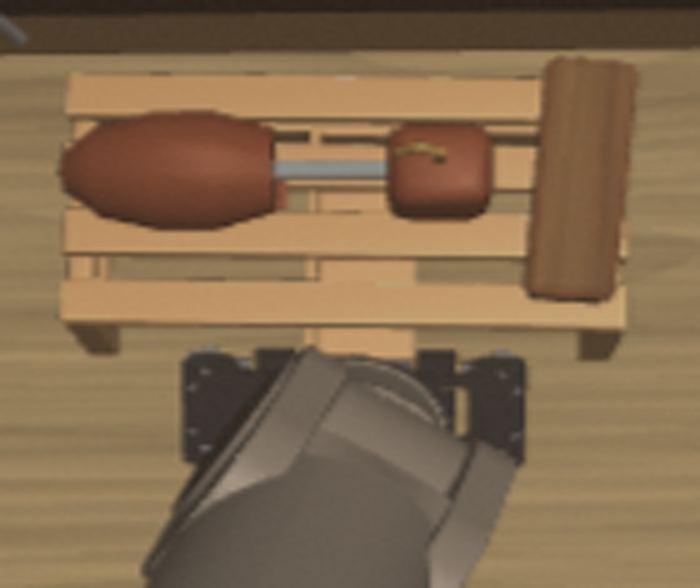

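```bash
python3 - <<'E'
from h import *
from cell import vision
c=vision.read_camera("wrist")
im=c["frame"].astype(int)
print([ (v,im[v,318].tolist()) for v in range(222,292,2)])
for v,z in((232,103),(228,115),(264,9),(272,9),(285,45),(273,0)): print(v,z,plane(c,318,v,z))
print("sides bottom of front: ",plane(c,264,285,45),plane(c,372,285,45))
E
python3 - <<'E'
import cv2
a=cv2.imread("pics/r1.png")[215:300,240:400]; cv2.imwrite("pics/r4.png",cv2.resize(a,None,fx=5,fy=5,interpolation=cv2.INTER_CUBIC))
E
```

```text
[(222, [201, 148, 73]), (224, [200, 149, 73]), (226, [199, 150, 75]), (228, [179, 136, 67]), (230, [163, 121, 59]), (232, [177, 144, 82]), (234, [217, 173, 95]), (236, [217, 173, 95]), (238, [217, 174, 97]), (240, [219, 179, 101]), (242, [220, 176, 102]), (244, [219, 178, 103]), (246, [219, 174, 99]), (248, [219, 174, 98]), (250, [218, 173, 96]), (252, [219, 175, 99]), (254, [217, 173, 95]), (256, [218, 176, 96]), (258, [218, 174, 99]), (260, [219, 175, 97]), (262, [226, 180, 101]), (264, [129, 101, 53]), (266, [224, 177, 98]), (268, [219, 173, 95]), (270, [222, 174, 101]), (272, [190, 152, 83]), (274, [158, 137, 80]), (276, [153, 131, 76]), (278, [145, 124, 65]), (280, [147, 126, 70]), (282, [150, 130, 73]), (284, [155, 132, 74]), (286, [151, 130, 73]), (288, [148, 128, 70]), (290, [156, 135, 77])]
232 103 [672.58131163  16.98924997 103.        ]
228 115 [674.43132299  16.95595457 115.        ]
264 9 [646.50771386  17.57405957   9.        ]
272 9 [641.25399534  17.72102946   9.        ]
285 45 [641.03813911  17.7824409   45.        ]
273 0 [638.8868261   17.77340648   0.        ]
sides bottom of front:  [641.83073494  46.99362512  45.        ] [640.24629885 -11.40089645  45.        ]
```

View pics/r4.png

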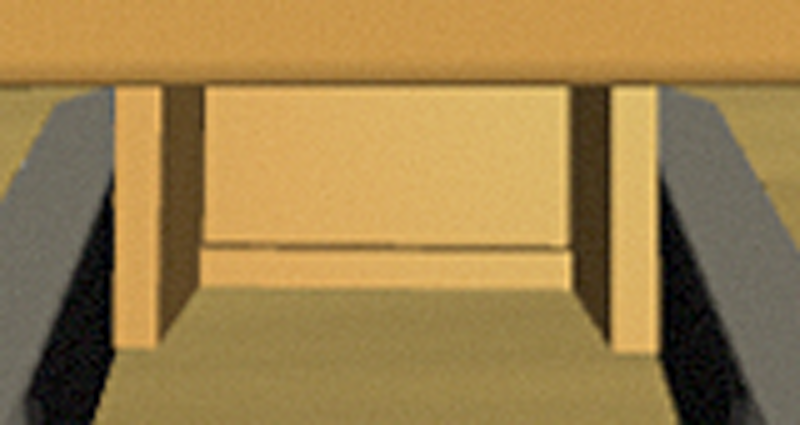

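The front is now at x≈641.2 in three readings against the slat edge at about 673.5. It protrudes 32 mm, so the tray is home. I'll release and back out.

```bash
python3 -m creep '[{"slide":[0,0,0],"delta_rot":[0,0,0],"grip":70},{"slide":[0,0,0],"delta_rot":[0,0,0],"grip":82},{"slide":[0,0,0],"delta_rot":[0,0,0],"grip":82},{"slide":[0,0,-8],"delta_rot":[0,0,0],"grip":82},{"slide":[-6,0,-30],"delta_rot":[0,0,0],"grip":82},{"slide":[-15,0,-65],"delta_rot":[0,0,0],"grip":82},{"slide":[-25,0,-95],"delta_rot":[0,0,0],"grip":82},{"slide":[-25,0,-95],"delta_rot":[0,0,0],"grip":82}]'
python3 st.py
python3 - <<'E'
from h import *
from cell import vision
c=vision.read_camera("wrist"); cv2.imwrite("pics/s1.png",c["frame"][:,:,::-1])
c=vision.read_camera("top"); cv2.imwrite("pics/s2.png",c["frame"][:,:,::-1])
E
```

```text
time_s: 28.52
ee_pos: [604.8, 19.0, 93.1]
orientation: [0.985, -0.013, 0.173, 0.0]
force: [-0.4, 0.1, -0.5]
finger_gap: 81.9
q [-0.84   0.392  0.807  2.186 -0.642  0.395 -1.157] grasp [598.3  19.1 110.9] F [-0.4  0.1 -0.5] T [0.01 0.47 0.03] gap 81.9
tool x,y,z [[0.94, -0.026, 0.34], [-0.027, -1.0, -0.004], [0.34, -0.005, -0.94]]
```

View pics/s1.png

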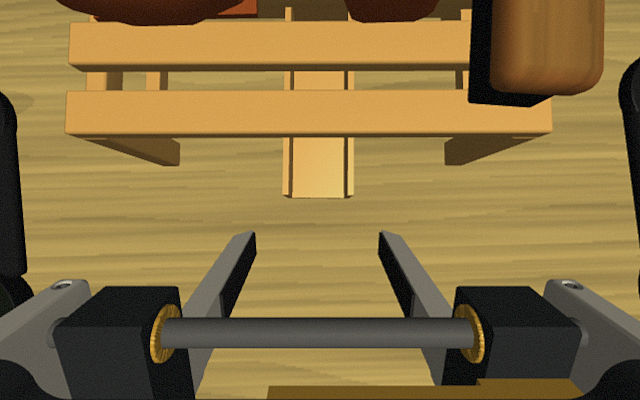

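View pics/s2.png

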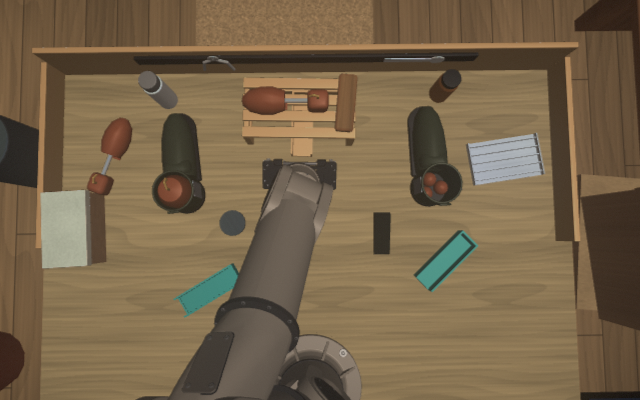

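Run:
```python
from h import *
from cell import vision
c=vision.read_camera("wrist"); im=c["frame"].astype(int)
print([(v,im[v,318].tolist()) for v in range(124,142,2)],[(v,im[v,318].tolist()) for v in range(188,204,2)])
t=cv2.imread("pics/s2.png"); a=cv2.imread("pics/a_top.png")
x=cv2.resize(t[150:220,400:475],None,fx=5,fy=5,interpolation=cv2.INTER_CUBIC)
y=cv2.resize(t[120:165,270:345],None,fx=5,fy=5,interpolation=cv2.INTER_CUBIC); cv2.imwrite("pics/t1.png",np.vstack([x,y]))
for u,v,z in ((318,135,103),(318,196.5,0),(318,196.5,9),(284,195,45),(353,197,45)): print(z,plane(c,u,v,z))
d=np.abs(t.astype(int)-a).sum(2)[90:215,400:440]; print("diff boot",d.mean())
```

```text
[(124, [219, 165, 85]), (126, [219, 163, 84]), (128, [217, 163, 83]), (130, [216, 165, 82]), (132, [181, 134, 70]), (134, [92, 71, 40]), (136, [67, 51, 24]), (138, [207, 162, 89]), (140, [228, 179, 98])] [(188, [229, 190, 109]), (190, [226, 187, 105]), (192, [228, 192, 109]), (194, [228, 191, 109]), (196, [228, 192, 109]), (198, [178, 147, 83]), (200, [170, 145, 84]), (202, [162, 139, 76])]
103 [674.62997432  17.4464135  103.        ]
0 [642.55347142  18.20735752   0.        ]
9 [641.92277548  18.23313971   9.        ]
45 [641.40436862  46.50237669  45.        ]
45 [638.206102   -10.64819263  45.        ]
diff boot 13.0274
```

View pics/t1.png

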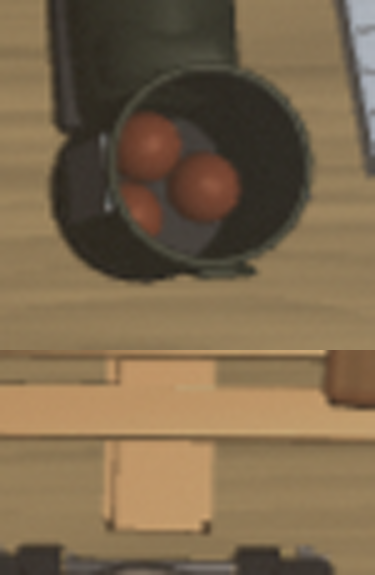

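All three balls show in the boot and its rim is at the same pixel (442,183) as at the start. The tray is home at about 32 mm and the gripper is clear. Handing in.

```bash
python3 -c "
from cell import ctrl
print(ctrl.close_job(), ctrl.sense()['time_s'])"
```

```text
the job is handed in; nothing more can be done
the job is handed in; nothing more can be done
```

The job is done and handed in at about 29 s of the 72 s allowed. No verdict comes back, so the results below are my own checks.

I drew the tray out in two pulls and regripped it at its centre. I carried it over the empty boot and tipped it 45° about its lip. It stayed tipped for a little over 1 s. I then levelled it about 260 mm up, set it down in front of the riser, slid it home with two regrips, let go and backed off.

**Last checks:**
- **Balls:** all three are visible inside the boot in the top view, and none are on the table.
- **Boots and bystanders:** the boot's rim is at its starting pixel. I saw nothing else shifted in the top view, but I did not measure the bystanders one by one.
- **Tray position:** the pouring end sticks out 32 mm in front of the riser edge, as it should when fully home. The push force on the rail rose to about 22 N before I let go.
- **Tray angle:** it read about 1.6° off world x just before I let go, the same as the riser. A rougher reading afterwards, from two corner pixels, gave about 3°; both are inside the 6° limit.
- **Gripper:** clear of everything, with no contact force.

**Disagreement:** during the final push, my running estimate put the tray about 5 mm short of home when the force rose. Direct measurements from the wrist camera before and after release showed it was home, so I went with those.

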